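# Fetch the caliper from behind the wire tubes

### The arm

A 6-joint arm with a two-finger parallel gripper is mounted at the origin on the work surface. World frame = base frame: x ahead of the robot, y to its left, z up, the work surface at z = 0. Lengths are in m, angles in rad, forces in N, time in s.
With the tool pointing down it reaches from about 0.35 to 0.975 m from the base axis. Payload 17.4 kg.
Tool frame: the origin (TCP) lies midway between the tips of the shut fingers; the grasp point (between the pads) lies 19 mm behind it (r.tcp_to_grasp is the distance from the TCP to the grasp point, in m); x points along the fingers, y is the direction in which the jaws open and shut, and the axes are right-handed (so a half turn about x gives the same grasp; the last joint's range is limited). The gripper opens to 85 mm and grips with 20 to 120 N. Pads are 22 mm wide; open, the fingers measure 114 mm over their backs; the gripper's body (76 mm by 85 mm) begins 54 mm behind the grasp point. The pads swing forward as they close: fully open they stand 13 mm farther back than shut.
Start: joints at [-1.303, 0.116, 1.442, -0, 1.584, -0.038], TCP at [0.203, -0.644, 0.231] pointing down, gripper open.
Joint ranges: [-2.83, 2.83], [-0.83, 2.19], [0.07, 2.5], [-1.14, 4.28], [0.01, 3], [-2.97, 2.97]. Speed limits (rad/s): [1.89, 1.89, 2.22, 3.14, 3.14, 3.14].

### API

Orientations are given as a rotation vector (axis times angle).
In Python, from plant import r gives the robot as it stands.
- The arm moves only by the tool move_arm, never from a script. Its arguments are lists of equal length, an entry for each row: "xyz": the shift along the tool's x, y, z in units of 0.5 m (1.0 is 0.5 m), a list of three; "roll": the turn about the tool's x in units of 0.15 rad (1.0 is 0.15 rad); "gripper": the opening in per cent of the stroke, from 0 (shut) to 100 (fully open). A call has 1 to 12 rows; each row shifts and turns the commanded pose from where the row before left it, along the tool's axes as they then stand; what a row does not reach is not made up. A row lasts 1/10 s, in which the tool goes at most 50 mm and 8.59 degrees, less where a joint would pass 70% of its speed; a pose out of reach is approached as far as the arm can. A call with a number of a shift or a turn outside -1 to 1 is refused whole. A call with a gripper value outside its range is refused whole. The fingers move at their own pace and stop on an object; the grip force is fixed at half the most. Time passes only in rows, so rows that do not move let the fingers close. It gives the time, the measured TCP pose, the force and the opening at its end, in the units of the state.
- r.read_state(): the state, without advancing time (a new reading comes with each control period).
- r.grab_frame(name): name is "side" or "top" or "wrist"; returns a dict with "color" (420x560x3 uint8, red, green, blue), "z_map" (420x560 float32, m along the optical axis (not along the pixel's ray), 0 where there is no reading), "vfov" (degrees; the focal length in pixels is half the picture's height over the tangent of half this angle, whatever the lens; pixels are square), "cx", "cy" (the principal point, pixels), "R" (3x3) and "t" (3): a world point X has camera coordinates R X + t. Camera axes: x right, y down, z forward; pixel columns grow to the right and rows downward; lengths in m; the calibration is good to about 2 mm. A picture is of the moment at which its call begins.
- r.finish_job(): hands the job in, once; it reports no verdict.
The state is a dict: "time": time; "joint_pos": joint angles; "joint_velocities": joint speeds; "effort": joint torques, N m; "position": TCP position; "ee_rot": TCP orientation; "ft_force": force on the tool from outside, world axes, zero at the start; "wrist_torque": the same for the moment, N m; "finger_gap": finger opening in m.
Only numpy, scipy, OpenCV 4.12 (cv2) and the standard library are available. Lean on these libraries where they do the work, as an engineer would, in place of code of your own. Each camera call takes 0.05 s, during which the arm holds its last target.

### The job

The caliper lies in the grey tray behind three upright white tubes. First clear all three tubes onto the black rubber mat, standing upright; while they wait there, move the caliper into its foam pocket in the case and press it fully home. Then put each tube back upright in the middle of the same disc in the tray on which it stood at the start, without knocking anything over or disturbing the bin, the jar and the screwdriver.

Things in the scene. Friction and masses are not known exactly. Their poses are not given: they have to be found in the camera images.
- tube_wide: white plastic tube, open at the top, round, the widest: 60 mm outer diameter, 85 mm high, wall 4 mm, 120 g. Stands upright in the tray. Origin: centre of its underside; z up.
- tube_slim: white plastic tube, open at the top, round, the slimmest and tallest: 42 mm outer diameter, 110 mm high, wall 4 mm, 100 g. Stands upright in the tray. Origin: centre of its underside; z up.
- tube_square: white plastic tube, open at the top, square: 50 x 50 mm outside, 95 mm high, wall 4 mm, 130 g. Stands upright in the tray. Origin: centre of its underside; z up; x and y square to its sides.
- caliper: digital caliper lying flat, 200 g, behind the tubes. Origin: underside, centre of its black housing (grip here, near the centre of mass), 50 (x) x 32 (y) x 22 mm high; x along the beam to the jaws, z up. Steel beam 16 mm wide, 12 high, x = -110 to 60 mm; long jaws x = 29 to 60 mm, out to y = -45; short jaws x = 32 to 58 mm, out to y = +22. At the start the long jaws point away from the tubes.
- tray: fixed grey tray 190 (x) x 280 (y) mm (x = -105 to 85), floor 5 mm thick, rim 15 mm high and 5 mm thick. Origin: on its underside; x points from the tubes to the caliper behind them. On its floor three printed discs, 72 mm across, at x = -55, y = -85, 0 and +85 mm, each with one tube on it at the start; which tube on which disc changes.
- mat: fixed black rubber mat 280 (x) x 140 (y) mm, 4 mm thick, the side area for the tubes, to the left or to the right of the tray. Origin: centre of its underside.
- case: fixed case, x = -136 to 86, y = -71 to 51 mm, aluminium rim 20 mm high, foam top 18 mm high, on the other side of the tray from the mat. Origin: underside, straight below the seated caliper's origin; axes as the seated caliper's. Foam pocket in the caliper's outline, 2.5 mm play all round, 10 mm deep, floor 8 mm above the table; housing stands 12 mm proud. Fits only flat and the right way round.
- bin: bystander: open blue bin 80 x 120 x 60 mm beyond the tray. Origin: centre of its underside.
- jar: bystander: clear jar with black cap, 64 mm diameter, 80 mm high, beyond the tray. Origin: centre of its underside.
- screwdriver: bystander: screwdriver with red handle, 180 mm long, lying beyond the tray. Origin: on its underside.

How it is judged:
On the way, in this order (a step that is already met when the one before it is completed fails the run):
1. all three tubes stand on the mat (x of tube_wide in the frame of mat between -0.14 and 0.14 m and y of tube_wide in the frame of mat between -0.07 and 0.07 m and z of each of tube_wide, tube_slim, tube_square in the frame of mat below 0.01 m and angle between each of tube_wide, tube_slim, tube_square's own z axis and vertical below 0.1 rad and linear speed of each of tube_wide, tube_slim, tube_square below 0.02 m/s and x of tube_slim in the frame of mat between -0.14 and 0.14 m and y of tube_slim in the frame of mat between -0.07 and 0.07 m and x of tube_square in the frame of mat between -0.14 and 0.14 m and y of tube_square in the frame of mat between -0.07 and 0.07 m), for 0.2 s.
2. the caliper is home in its foam pocket and released, the tubes still on the mat (all of step 1 and horizontal distance between caliper and case below 0.006 m and z of caliper in the frame of case below 0.011 m and angle between the x axis of caliper and the x axis of case, either way round below 0.08 rad and angle between caliper's own z axis and vertical below 0.06 rad and contact force between caliper and the fingers below 0.2 N), for 0.2 s.
At the end, for the whole second after the job is handed in: The caliper lies flat on the floor of its pocket (within 3 mm of the floor, 6 mm and 0.08 rad of its place), and each tube stands upright within 12 mm of where it stood at the start; all released and at rest (horizontal distance between caliper and case below 0.006 m and z of caliper in the frame of case below 0.011 m and angle between the x axis of caliper and the x axis of case, either way round below 0.08 rad and angle between caliper's own z axis and vertical below 0.06 rad and contact force between each of caliper, tube_wide, tube_slim, tube_square and the fingers below 0.2 N and linear speed of each of caliper, tube_wide, tube_slim, tube_square below 0.02 m/s and distance of each of tube_wide, tube_slim, tube_square from where it was at the start of the episode below 0.012 m and angle between each of tube_wide, tube_slim, tube_square's own z axis and vertical below 0.1 rad); the robot touches nothing.
It fails at once if a tube is knocked over (angle between any of tube_wide, tube_slim, tube_square's own z axis and vertical above 0.6 rad).
It fails at once if a bystander is disturbed (moved more than 20 mm) (distance of any of bin, jar, screwdriver from where it was at the start of the episode above 0.02 m).
It also fails if it takes over 144 s, if anything falls off the work surface, if the arm or the gripper's body presses on something with over 40 N, if the wrist force passes 120 N, or if a joint passes its speed limit or range.

## Working session

There is one attempt and no reset: what is moved stays moved. The work goes in short steps, Python scripts to look and compute and a tool call to move; the robot and the scene stay as the last step left them, time stands still between calls to the robot, and variables do not carry over. Pictures are saved under pics/ and viewed, and the job is handed in when it is done.

Besides the shell and the picture viewer there is one more tool, called after "Request:" by a JSON object that holds its "name" and its "arguments". move_arm: Moves the arm, as the interface text tells. Shifts and turns lie within -1 to 1; 1 stands for 0.5 m of shift or 0.15 rad of turn. Its arguments: {"type":"object","properties":{"xyz":{"type":"array","items":{"type":"array","items":{"type":"number"}}},"roll":{"type":"array","items":{"type":"number"}},"gripper":{"type":"array","items":{"type":"number"}}},"required":["xyz","roll","gripper"]}

```bash
ls; mkdir -p pics; cat > h.py <<'E'
import numpy as np, cv2
from scipy.spatial.transform import Rotation as Ro
from plant import r
def grab(n,fn):
    f=r.grab_frame(n); np.savez('pics/'+fn+'.npz',**f); cv2.imwrite('pics/'+fn+'.png',f['color'][:,:,::-1]); return f
def cloud(f):
    z=np.asarray(f['z_map']);h,w=z.shape;fl=h/2/np.tan(np.radians(f['vfov'])/2)
    u,v=np.meshgrid(np.arange(w),np.arange(h))
    P=np.stack([(u-f['cx'])/fl*z,(v-f['cy'])/fl*z,z],-1)
    W=(P-np.asarray(f['t']))@np.asarray(f['R'])   # R^T (p-t)
    W[z<=0]=np.nan
    return W
E
python3 - <<'E'
from h import *
for n in ['side','top','wrist']:
    f=grab(n,n+'0'); print(n,f['vfov'],f['cx'],f['cy'],np.round(f['R'],3).tolist(),np.round(f['t'],3), (np.asarray(f['z_map'])>0).mean())
s=r.read_state(); print(s['time'],s['position'],s['ee_rot'],s['finger_gap'],r.tcp_to_grasp); print(np.round(Ro.from_rotvec(s['ee_rot']).as_matrix(),3))
E
```

```text
pics
side 54.30438559598089 276.48414378266017 214.16460663383822 [[-0.95, -0.311, -0.016], [-0.191, 0.625, -0.757], [0.246, -0.717, -0.653]] [0.593 0.139 0.93 ] 0.9960034013605442
top 47.95609121729024 282.77014887723425 203.06021026236786 [[-0.029, -1.0, 0.011], [-0.997, 0.028, -0.069], [0.069, -0.013, -0.998]] [0.004 0.594 0.913] 0.9960501700680272
wrist 64.67780704213158 276.1246384566938 209.4169035533099 [[0.301, -0.954, -0.001], [-0.91, -0.288, 0.298], [-0.285, -0.089, -0.954]] [-0.674 -0.039  0.38 ] 0.9957738095238096
0.15 [ 0.20318021 -0.64354692  0.23073561] [ 2.05689437  0.31796505 -2.05713808] 0.08493987199158147 0.0187
[[-0.     0.301 -0.954]
 [ 0.001 -0.954 -0.301]
 [-1.    -0.001 -0.   ]]
```

View pics/top0.png

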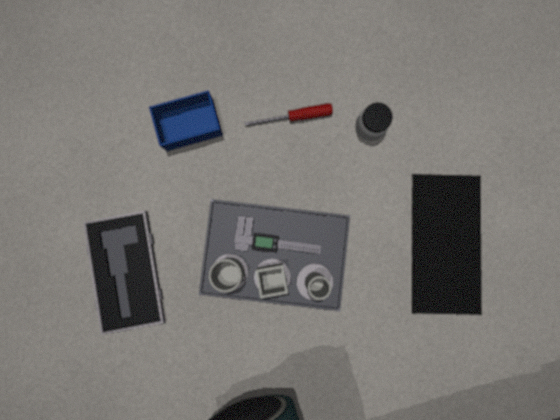

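View pics/side0.png

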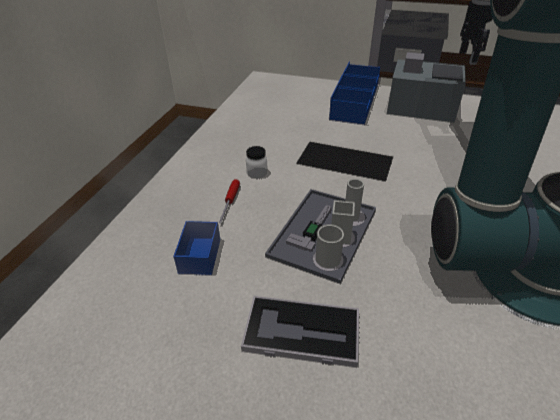

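View pics/wrist0.png

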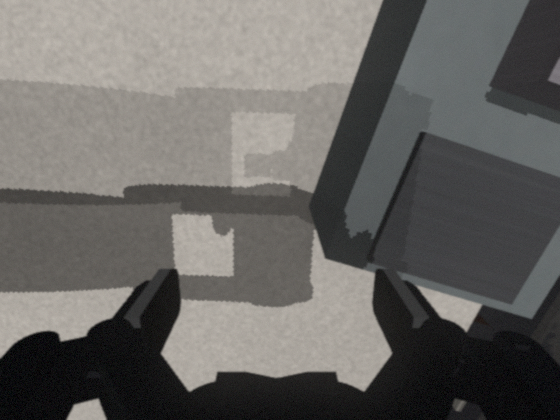

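```bash
cat > m.py <<'E'
from h import *
f=dict(np.load('pics/top0.npz')); W=cloud(f)
def at(u,v): return np.round(np.nanmedian(W[v-1:v+2,u-1:u+2].reshape(-1,3),0),4)
for n,p in dict(table=(350,150),table2=(50,200),mat=(446,244),trayfloor=(215,220),housing=(265,243),beam=(310,248),foam=(105,300),pocket=(122,270),disc=(300,290),jar=(376,117),bin=(185,125)).items(): print(n,at(*p))
fin=np.isfinite(W[...,2])
reg={'wide':(200,250,250,300),'sq':(250,292,255,302),'slim':(295,340,260,305)}
for n,(a,b,c,d) in reg.items():
    Q=W[c:d,a:b].reshape(-1,3); Q=Q[np.isfinite(Q[:,2])]
    zt=np.percentile(Q[:,2],97); T=Q[Q[:,2]>zt-0.012]
    (cx,cy),(w,h),ang=cv2.minAreaRect(T[:,:2].astype(np.float32)*1000)
    (ex,ey),er=cv2.minEnclosingCircle(T[:,:2].astype(np.float32)*1000)
    print(n,zt,len(T),'rect',cx,cy,w,h,ang,'circ',ex,ey,er,'med',T[:,2].mean())
E
python3 m.py
python3 -c "
import cv2
i=cv2.imread('pics/top0.png')[180:340,70:500]
cv2.imwrite('pics/top0b.png',cv2.resize(i[:, :290],None,fx=2.75,fy=2.75,interpolation=cv2.INTER_CUBIC))"
```

```text
table [ 0.6997 -0.1535  0.0009]
table2 [6.147e-01 4.533e-01 1.000e-04]
mat [ 0.5033 -0.3385  0.0052]
trayfloor [0.5647 0.123  0.0065]
housing [0.5163 0.024  0.0284]
beam [ 0.5037 -0.0642  0.0181]
foam [0.4148 0.3383 0.0191]
pocket [0.4711 0.3081 0.0091]
disc [ 0.4211 -0.0423  0.006 ]
jar [ 0.747  -0.1918  0.0803]
bin [0.7587 0.1799 0.005 ]
wide 0.09129854037537123 258 rect 460.24658203125 96.7103500366211 58.554466247558594 58.964115142822266 75.82543182373047 circ 460.54296875 97.15261840820312 29.948650360107422 med 0.08972421924533056
sq 0.1021038260068984 265 rect 448.20465087890625 13.187593460083008 50.131290435791016 50.02992630004883 8.277521133422852 circ 448.2862548828125 13.04704475402832 34.87754821777344 med 0.10048471749422232
slim 0.11624217136995073 180 rect 436.4382019042969 -70.69071960449219 40.76426696777344 39.608184814453125 43.40871810913086 circ 436.0049133300781 -70.85906219482422 20.937358856201172 med 0.11474479977800417
```

View pics/top0b.png

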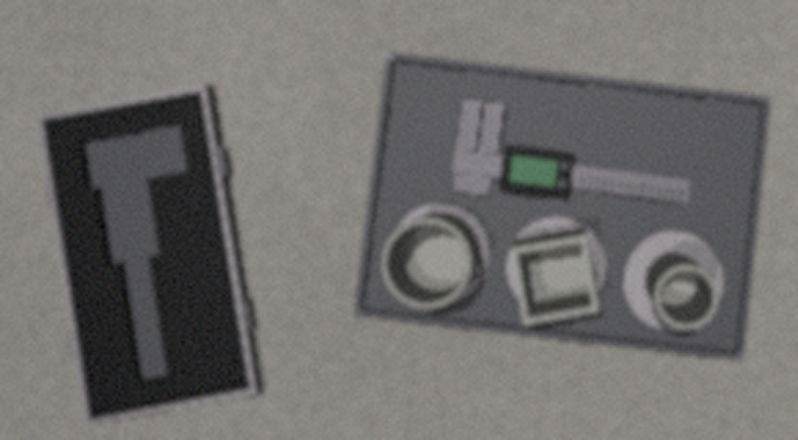

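```bash
cat > fit.py <<'E'
from h import *
from scipy.optimize import minimize
RECT=[(-25,25,-16,16),(-110,60,-8,8),(29,60,-45,8),(32,58,-8,22)]
def sdf(p,infl=0):
    ds=[]
    for a,b,c,d in RECT:
        q=np.abs(p-np.array([(a+b)/2,(c+d)/2]))-np.array([(b-a)/2+infl,(d-c)/2+infl])
        ds.append(np.linalg.norm(np.maximum(q,0),axis=1)+np.minimum(q.max(1),0))
    return np.min(ds,0)
def fit(P,lab,x0,infl):
    def cost(x,s):
        c,sn=np.cos(x[2]),np.sin(x[2]); d=(P-x[:2])
        p=np.stack([c*d[:,0]+sn*d[:,1],-sn*d[:,0]+c*d[:,1]],1)
        pr=1/(1+np.exp(np.clip(sdf(p,infl)/s,-40,40)))
        return ((pr-lab)**2).sum()
    best=None
    for dt in (-.1,0,.1):
        x=np.array(x0,float)+[0,0,dt]
        for s in (8,3,1):
            o=minimize(cost,x,args=(s,),method='Nelder-Mead',options=dict(initial_simplex=[x,x+[8,0,0],x+[0,8,0],x+[0,0,.1]],xatol=.01,fatol=1e-3)); x=o.x
        if best is None or o.fun<best.fun: best=o
    return best.x,best.fun,lab.sum(),len(lab)
def region(W,cx,cy,rx,ry,yaw):
    Q=W.reshape(-1,3); Q=Q[np.isfinite(Q[:,2])]*1000
    d=Q[:,:2]-[cx,cy]; c,s=np.cos(yaw),np.sin(yaw)
    m=(abs(c*d[:,0]+s*d[:,1])<rx)&(abs(-s*d[:,0]+c*d[:,1])<ry)
    return Q[m]
E
cat > m2.py <<'E'
from fit import *
f=dict(np.load('pics/top0.npz')); W=cloud(f)
# caliper: 
Q=region(W,535,20,50,105,-.142); d=Q[:,:2]-[448,13]; xt=np.cos(-.142)*d[:,0]+np.sin(-.142)*d[:,1]; Q=Q[xt>44]
x,fu,a,b=fit(Q[:,:2],(Q[:,2]>11).astype(float),(516,24,1.43),0); print('cal',x,fu,a,b)
Q=region(W,452,303,95,54,.14)
x,fu,a,b=fit(Q[:,:2],(Q[:,2]<14).astype(float),(480,310,.14),2.5); print('case pocket',x,fu,a,b)
# mat
hsv=cv2.cvtColor(f['color'],cv2.COLOR_RGB2HSV)
m=(hsv[...,2]<50); m[:, :400]=0; m[:170]=0; m[330:]=0
P=W[m]; P=P[np.isfinite(P[:,2])]
print('mat',cv2.minAreaRect(P[:,:2].astype(np.float32)*1000),P[:,2].mean())
# tray rim
Q=region(W,460,18,135,160,-.142)
m=(Q[:,2]>11)&(Q[:,2]<17)
print('tray',cv2.minAreaRect(Q[m][:,:2].astype(np.float32)))
E
python3 m2.py
```

```text
cal [517.41703086  25.5891062    1.41272755] 80.82858390816048 1295.0 4807
case pocket [4.91092886e+02 3.17843301e+02 1.54602058e-01] 93.97093595455698 1418.0 5431
mat ((504.7083435058594, -337.6888732910156), (138.9763641357422, 275.6999816894531), 87.23088073730469) 0.005095107418339561
tray ((492.472900390625, 6.726531982421875), (280.3099060058594, 190.34983825683594), 81.72714233398438)
```

```bash
cat > pl.py <<'E'
import sys,json
from h import *
def wrap(a): return (a+np.pi/2)%np.pi-np.pi/2   # half-turn symmetric
def plan(target,yaw,n,g,ramp=True,full=False,start=None):
    """target TCP xyz (m), yaw jaw deg, n rows, gripper g"""
    if start is None:
        s=r.read_state(); p=np.array(s['position']); R=Ro.from_rotvec(s['ee_rot']).as_matrix()
    else: p,R=start
    y=R[:,1]; cur=np.arctan2(y[1],y[0])
    d=np.radians(yaw)-cur
    d=(d+np.pi)%(2*np.pi)-np.pi if full else wrap(d)
    tt=np.linspace(0,1,n+1); tt=(0.6*tt+0.4*(3*tt**2-2*tt**3)) if ramp else tt
    xyz=[];roll=[]
    P=p.copy();Rc=R.copy();psi=0
    for k in range(n):
        tp=p+(np.array(target)-p)*tt[k+1]; sh=np.round(Rc.T@(tp-P)/.5,3)
        ro=np.round(-(d*tt[k+1]-psi)/.15,2); 
        xyz.append(sh.tolist()); roll.append(float(ro)); P=P+Rc@(sh*.5); psi-=ro*.15; Rc=Rc@Ro.from_rotvec([ro*.15,0,0]).as_matrix()
    print(json.dumps(dict(xyz=xyz,roll=roll,gripper=[g]*n)).replace('-0.0,','0.0,').replace('-0.0]','0.0]'))
    print('end',np.round(P,4),'yaw',np.round(np.degrees(np.arctan2(Rc[1,1],Rc[0,1])),2),'maxshift',np.abs(xyz).max(),'maxroll',np.abs(roll).max())
    return P,Rc
if __name__=='__main__':
    a=[float(x) for x in sys.argv[1:]]
    st=None
    for i in range(0,len(a),6):
        x,y,z,yaw,n,g=a[i:i+6]; st=plan((x,y,z),yaw,int(n),g,start=st)
E
python3 pl.py .436 -.0708 .16 -8.2 20 100
```

```text
{"xyz": [[0.005, -0.031, -0.026], [0.005, -0.036, -0.032], [0.006, -0.038, -0.037], [0.007, -0.04, -0.042], [0.007, -0.04, -0.049], [0.008, -0.04, -0.053], [0.008, -0.038, -0.058], [0.008, -0.036, -0.063], [0.009, -0.032, -0.066], [0.008, -0.028, -0.068], [0.009, -0.023, -0.071], [0.008, -0.018, -0.071], [0.008, -0.013, -0.07], [0.008, -0.008, -0.069], [0.008, -0.004, -0.067], [0.007, 0.0, -0.063], [0.007, 0.004, -0.058], [0.006, 0.006, -0.053], [0.006, 0.008, -0.047], [0.004, 0.008, -0.04]], "roll": [-0.25, -0.28, -0.32, -0.36, -0.38, -0.4, -0.42, -0.44, -0.44, -0.45, -0.45, -0.44, -0.44, -0.42, -0.4, -0.38, -0.35, -0.33, -0.28, -0.25], "gripper": [100.0, 100.0, 100.0, 100.0, 100.0, 100.0, 100.0, 100.0, 100.0, 100.0, 100.0, 100.0, 100.0, 100.0, 100.0, 100.0, 100.0, 100.0, 100.0, 100.0]}
end [ 0.436  -0.0706  0.1602] yaw -8.19 maxshift 0.071 maxroll 0.45
```

```bash
cat > go.py <<'E'
import sys
from h import *
# go.py x y z yaw : roll units total (turn first), then shift units along tool axes after the turn
x,y,z,yaw=map(float,sys.argv[1:5])
s=r.read_state(); p=np.array(s['position']); R=Ro.from_rotvec(s['ee_rot']).as_matrix()
cur=np.arctan2(R[1,1],R[0,1]); d=(np.radians(yaw)-cur+np.pi/2)%np.pi-np.pi/2
R2=R@Ro.from_rotvec([-d,0,0]).as_matrix()
print('t',round(s['time'],2),'pos',np.round(p,4),'yaw',round(np.degrees(cur),2),'gap',round(s['finger_gap'],4),'F',np.round(s['ft_force'],1),'tilt',np.round(R[:2,0],4),'j6',round(s['joint_pos'][5],2))
print('roll',round(-d/.15,3),'shift units',np.round(R2.T@(np.array([x,y,z])-p)/.5,4))
E
python3 go.py .436 -.0708 .16 -8.2
```

```text
t 0.15 pos [ 0.2032 -0.6435  0.2307] yaw -72.48 gap 0.0849 F [0.1 0.7 0.1] tilt [-0.0003  0.0009] j6 -0.04
roll -7.479 shift units [ 0.1423  0.2976 -1.2001]
```

Request:
{"name": "move_arm", "arguments": {"xyz": [[0,0,0],[0,0,0],[0,0,0],[0,0,0],[0,0,0],[0,0,0],[0,0,0],[0,0,0]], "roll": [-0.9,-1,-1,-1,-1,-1,-1,-0.58], "gripper": [100,100,100,100,100,100,100,100]}}

```text
time: 0.95
position: [0.2032, -0.6436, 0.2309]
ee_rot: [1.31, 1.142, -1.309]
ft_force: [-0.1, 0.4, -0.4]
finger_gap: 0.0855
```

Request:
{"name": "move_arm", "arguments": {"xyz": [[0,0.01,-0.05],[0.01,0.026,-0.1],[0.01,0.026,-0.1],[0.01,0.026,-0.1],[0.01,0.026,-0.1],[0.01,0.026,-0.1],[0.01,0.026,-0.1],[0.01,0.026,-0.1],[0.01,0.026,-0.1],[0.01,0.026,-0.1],[0.01,0.026,-0.1],[0.01,0.026,-0.1]], "roll": [0,0,0,0,0,0,0,0,0,0,0,0], "gripper": [100,100,100,100,100,100,100,100,100,100,100,100]}}

```text
time: 2.15
position: [0.4238, -0.1129, 0.1783]
ee_rot: [1.314, 1.137, -1.313]
ft_force: [0.7, -1.3, -0.3]
finger_gap: 0.0856
```

```bash
python3 go.py .436 -.0708 .16 -8.2
```

```text
t 2.15 pos [ 0.4238 -0.1129  0.1783] yaw -8.2 gap 0.0856 F [ 0.7 -1.3 -0.3] tilt [ 0.0007 -0.0003] j6 -0.18
roll -0.001 shift units [ 0.0365  0.0122 -0.0868]
```

Request:
{"name": "move_arm", "arguments": {"xyz": [[0.01,0.004,-0.05],[0.01,0.004,-0.02],[0,0,0],[0,0,0]], "roll": [0,0,0,0], "gripper": [100,100,100,100]}}

```text
time: 2.55
position: [0.4323, -0.0816, 0.1683]
ee_rot: [1.314, 1.138, -1.314]
ft_force: [0.4, 0.6, 0.7]
finger_gap: 0.0853
```

```bash
python3 go.py .436 -.0708 .066 -8.2; python3 -c "
from h import *
grab('wrist','w1')"
```

```text
t 2.55 pos [ 0.4323 -0.0816  0.1683] yaw -8.21 gap 0.0853 F [0.4 0.6 0.7] tilt [-0.0003 -0.0002] j6 -0.1
roll -0.001 shift units [ 0.2047  0.0042 -0.0224]
```

View pics/w1.png

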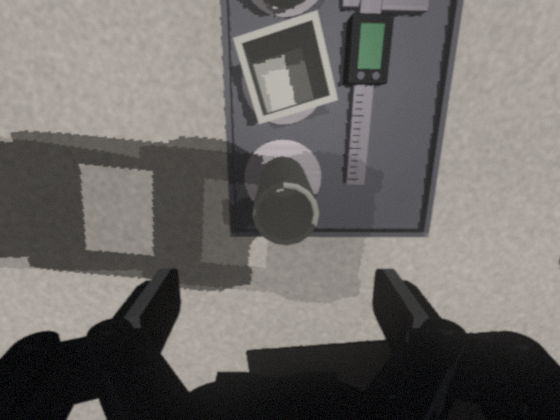

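```bash
cat > tw.py <<'E'
import sys
from h import *
# measure tube tops in an npz: name ztop x y radius
def tops(fn,x,y,zt,rad=.05,band=.006):
    f=dict(np.load('pics/'+fn+'.npz')); W=cloud(f).reshape(-1,3); W=W[np.isfinite(W[:,2])]
    T=W[(np.hypot(W[:,0]-x,W[:,1]-y)<rad)&(abs(W[:,2]-zt)<band)]
    if len(T)<10: return None
    q=T[:,:2].astype(np.float32)*1000
    return cv2.minAreaRect(q),cv2.minEnclosingCircle(q),len(T),T[:,2].mean()
if __name__=='__main__':
    print(tops(sys.argv[1],*map(float,sys.argv[2:5])))
E
python3 tw.py w1 .436 -.0708 .115; python3 tw.py w1 .448 .013 .100
```

```text
(((440.014892578125, -70.02267456054688), (41.10826873779297, 41.02483367919922), 28.94940185546875), ((440.09307861328125, -70.01502227783203), 20.9431209564209), 1398, np.float64(0.11445288946769305))
(((452.445068359375, 14.059009552001953), (50.34650421142578, 50.163429260253906), 8.25151538848877), ((452.26495361328125, 14.317978858947754), 35.05588150024414), 2640, np.float64(0.09993098161803238))
```

Request:
{"name": "move_arm", "arguments": {"xyz": [[0.01,0.008,-0.021],[0.03,0,0],[0.04,0,0],[0.04,0,0],[0.04,0,0],[0.035,0,0],[0.01,0,0],[0,0,0],[0,0,0],[0,0,0],[0,0,0],[0,0,0]], "roll": [0,0,0,0,0,0,0,0,0,0,0,0], "gripper": [100,100,100,100,100,100,100,0,0,0,0,0]}}

```text
time: 3.8
position: [0.4386, -0.0711, 0.0668]
ee_rot: [1.314, 1.137, -1.313]
ft_force: [-0.6, 0.1, 6.6]
finger_gap: 0.04
```

```bash
python3 go.py .60 -.32 .12 -8.2
```

```text
t 3.8 pos [ 0.4386 -0.0711  0.0668] yaw -8.19 gap 0.04 F [-0.6  0.1  6.6] tilt [ 0.0017 -0.0004] j6 -0.08
roll 0.001 shift units [-0.1056  0.3908  0.4466]
```

Request:
{"name": "move_arm", "arguments": {"xyz": [[-0.02,0,0],[-0.04,0,0],[-0.06,0,0],[0,0.02,0.022],[0,0.04,0.045],[0,0.05,0.06],[0,0.05,0.06],[0,0.05,0.06],[0,0.05,0.06],[0,0.05,0.06],[0,0.05,0.05],[0,0.03,0.03]], "roll": [0,0,0,0,0,0,0,0,0,0,0,0], "gripper": [0,0,0,0,0,0,0,0,0,0,0,0]}}

```text
time: 5.0
position: [0.5998, -0.3223, 0.125]
ee_rot: [1.314, 1.138, -1.315]
ft_force: [0.1, 0.2, -1.2]
finger_gap: 0.04
```

```bash
python3 go.py .60 -.32 .067 -8.2; python3 -c "
from h import *
grab('side','s1')"
```

```text
t 5.0 pos [ 0.5998 -0.3223  0.125 ] yaw -8.25 gap 0.04 F [ 0.1  0.2 -1.2] tilt [-0.0009  0.0003] j6 -0.39
roll -0.006 shift units [ 0.1159 -0.0003 -0.0046]
```

View pics/s1.png

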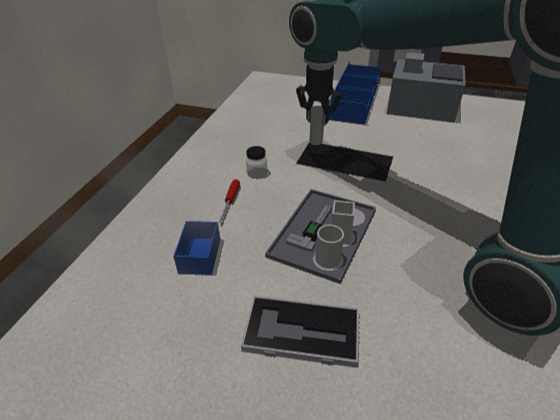

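Request:
{"name": "move_arm", "arguments": {"xyz": [[0.03,0,0],[0.04,0,0],[0.03,0,0],[0.012,0,0],[0.004,0,0],[0,0,0],[0,0,0],[0,0,0],[0,0,0],[0,0,0]], "roll": [0,0,0,0,0,0,0,0,0,0], "gripper": [0,0,0,0,0,0,15,60,100,100]}}

```text
time: 6.05
position: [0.5993, -0.3201, 0.0682]
ee_rot: [1.314, 1.138, -1.314]
ft_force: [-0.2, -0.6, -0.0]
finger_gap: 0.0781
```

```bash
python3 go.py .60 -.32 .17 -8.2;
```

```text
t 6.05 pos [ 0.5993 -0.3201  0.0682] yaw -8.19 gap 0.0781 F [-0.2 -0.6 -0. ] tilt [ 0.0005 -0.0003] j6 -0.39
roll 0.001 shift units [-0.2035  0.0016 -0.0003]
```

Request:
{"name": "move_arm", "arguments": {"xyz": [[-0.02,0,0],[-0.06,0,0],[-0.08,0,0],[-0.04,0,0]], "roll": [0,0,0,0], "gripper": [100,100,100,100]}}

```text
time: 6.45
position: [0.5998, -0.3204, 0.1725]
ee_rot: [1.314, 1.134, -1.312]
ft_force: [-0.5, 0.8, 0.0]
finger_gap: 0.0854
```

Request:
{"name": "move_arm", "arguments": {"xyz": [[0,0,0],[0,0,0]], "roll": [-0.96,-0.96], "gripper": [100,100]}}

```text
time: 6.65
position: [0.5994, -0.3202, 0.1699]
ee_rot: [1.098, 1.274, -1.097]
ft_force: [-1.1, 0.5, -0.1]
finger_gap: 0.0854
```

```bash
python3 go.py .45 .0135 .155 8.28; python3 -c "
from h import *
grab('top','t1')"; python3 tw.py t1 .6 -.32 .114
```

```text
t 6.65 pos [ 0.5994 -0.3202  0.1699] yaw 8.63 gap 0.0854 F [-1.1  0.5 -0.1] tilt [ 0.002  -0.0011] j6 -0.68
roll 0.04 shift units [ 0.0284 -0.1997 -0.7035]
(((597.0065307617188, -319.5255126953125), (41.19585418701172, 40.670806884765625), 55.10590744018555), ((597.1295166015625, -319.66259765625), 21.433622360229492), 193, np.float64(0.11402372400396435))
```

Request:
{"name": "move_arm", "arguments": {"xyz": [[0,-0.01,-0.04],[0,-0.022,-0.08],[0,-0.026,-0.09],[0,-0.026,-0.09],[0,-0.026,-0.09],[0,-0.026,-0.09],[0,-0.026,-0.09],[0,-0.022,-0.08],[0.01,-0.01,-0.04],[0.018,-0.004,-0.013],[0,0,0]], "roll": [0,0,0,0,0,0,0,0,0,0,0], "gripper": [100,100,100,100,100,100,100,100,100,100,100]}}

```text
time: 7.8
position: [0.4499, 0.0139, 0.153]
ee_rot: [1.102, 1.275, -1.103]
ft_force: [0.4, -0.4, -0.8]
finger_gap: 0.0852
```

```bash
python3 go.py .4508 .0133 .056 8.28
```

```text
t 7.8 pos [0.4499 0.0139 0.153 ] yaw 8.29 gap 0.0852 F [ 0.4 -0.4 -0.8] tilt [-0.0009 -0.0001] j6 -0.17
roll 0.001 shift units [0.194  0.0018 0.0014]
```

Request:
{"name": "move_arm", "arguments": {"xyz": [[0.02,0.002,0.001],[0.04,0,0],[0.045,0,0],[0.045,0,0],[0.034,0,0],[0.01,0,0],[0,0,0],[0,0,0],[0,0,0],[0,0,0],[0,0,0]], "roll": [0,0,0,0,0,0,0,0,0,0,0], "gripper": [100,100,100,100,100,100,0,0,0,0,0]}}

```text
time: 8.9
position: [0.4521, 0.013, 0.0579]
ee_rot: [1.102, 1.273, -1.101]
ft_force: [0.0, -2.0, 6.1]
finger_gap: 0.0494
```

```bash
python3 go.py .505 -.36 .12 8.28
```

```text
t 8.9 pos [0.4521 0.013  0.0579] yaw 8.31 gap 0.0494 F [ 0.  -2.   6.1] tilt [ 0.0019 -0.0003] j6 -0.17
roll 0.003 shift units [-0.1237 -0.0025  0.7536]
```

Request:
{"name": "move_arm", "arguments": {"xyz": [[-0.02,0,0],[-0.04,0,0],[-0.06,0,0.02],[0,0,0.05],[0,0,0.08],[0,0,0.09],[0,0,0.1],[0,0,0.1],[0,0,0.1],[0,0,0.09],[0,0,0.08],[0,0,0.04]], "roll": [0,0,0,0,0,0,0,0,0,0,0,0], "gripper": [0,0,0,0,0,0,0,0,0,0,0,0]}}

```text
time: 10.1
position: [0.5055, -0.3608, 0.1171]
ee_rot: [1.103, 1.274, -1.103]
ft_force: [0.5, 1.0, -0.9]
finger_gap: 0.0493
```

```bash
python3 go.py .505 -.36 .057 8.28
```

```text
t 10.1 pos [ 0.5055 -0.3608  0.1171] yaw 8.21 gap 0.0493 F [ 0.5  1.  -0.9] tilt [-0.0003 -0.0001] j6 -0.8
roll -0.008 shift units [ 0.1202 -0.0007 -0.0017]
```

Request:
{"name": "move_arm", "arguments": {"xyz": [[0.03,0,0],[0.04,0,0],[0.03,0,0],[0.015,0,0],[0.005,0,0],[0,0,0],[0,0,0],[0,0,0],[0,0,0],[-0.04,0,0],[-0.08,0,0],[-0.1,0,0]], "roll": [0,0,0,0,0,0,0,0,0,0,0,0], "gripper": [0,0,0,0,0,0,15,60,100,100,100,100]}}

```text
time: 11.3
position: [0.5049, -0.3573, 0.1665]
ee_rot: [1.102, 1.278, -1.102]
ft_force: [0.8, -0.1, 0.5]
finger_gap: 0.0856
```

```bash
python3 go.py .4626 .0965 .14 -8.2
```

```text
t 11.3 pos [ 0.5049 -0.3573  0.1665] yaw 8.31 gap 0.0856 F [ 0.8 -0.1  0.5] tilt [-0.0025  0.0019] j6 -0.8
roll 1.921 shift units [ 0.0549 -0.2131 -0.8862]
```

Request:
{"name": "move_arm", "arguments": {"xyz": [[0,0,0],[0,0,0],[0,-0.01,-0.04],[0,-0.02,-0.08],[0,-0.023,-0.096],[0,-0.023,-0.096],[0,-0.023,-0.096],[0,-0.023,-0.096],[0,-0.023,-0.096],[0,-0.023,-0.096],[0,-0.023,-0.09],[0,-0.015,-0.06]], "roll": [0.96,0.96,0,0,0,0,0,0,0,0,0,0], "gripper": [100,100,100,100,100,100,100,100,100,100,100,100]}}

```text
time: 12.5
position: [0.4627, 0.0785, 0.1669]
ee_rot: [1.311, 1.141, -1.31]
ft_force: [1.5, -0.7, -0.2]
finger_gap: 0.0855
```

```bash
python3 go.py .4626 .0965 .14 -8.2;  python3 -c "
from h import *
grab('wrist','w2')"; python3 tw.py w2 .46 .097 .09
```

```text
t 12.5 pos [0.4627 0.0785 0.1669] yaw -7.94 gap 0.0855 F [ 1.5 -0.7 -0.2] tilt [0.0004 0.0005] j6 0.25
roll 0.03 shift units [ 0.0538 -0.0053 -0.0357]
(((464.72161865234375, 98.20231628417969), (59.145938873291016, 58.914390563964844), 84.49081420898438), ((464.6503601074219, 98.08793640136719), 29.97881507873535), 1717, np.float64(0.08958019314941407))
```

Request:
{"name": "move_arm", "arguments": {"xyz": [[0,-0.004,-0.037],[0.03,0,0],[0.05,0,0],[0.055,0,0],[0.055,0,0],[0.038,0,0],[0.01,0,0],[0,0,0],[0,0,0],[0,0,0],[0,0,0],[0,0,0]], "roll": [0,0,0,0,0,0,0,0,0,0,0,0], "gripper": [100,100,100,100,100,100,100,0,0,0,0,0]}}

```text
time: 13.75
position: [0.4652, 0.0941, 0.0489]
ee_rot: [1.315, 1.137, -1.312]
ft_force: [-2.0, -1.0, 7.6]
finger_gap: 0.0594
```

```bash
python3 go.py .41 -.32 .12 -8.2
```

```text
t 13.75 pos [0.4652 0.0941 0.0489] yaw -8.19 gap 0.0594 F [-2.  -1.   7.6] tilt [0.0016 0.0002] j6 0.29
roll 0.002 shift units [-0.1425  0.0091  0.8354]
```

Request:
{"name": "move_arm", "arguments": {"xyz": [[-0.02,0,0],[-0.04,0,0],[-0.06,0,0.02],[0,0,0.05],[0,0.001,0.08],[0,0.001,0.095],[0,0.001,0.1],[0,0.001,0.1],[0,0.001,0.1],[0,0.001,0.1],[0,0.001,0.09],[0,0.001,0.06]], "roll": [0,0,0,0,0,0,0,0,0,0,0,0], "gripper": [0,0,0,0,0,0,0,0,0,0,0,0]}}

```text
time: 14.95
position: [0.4111, -0.3027, 0.1086]
ee_rot: [1.315, 1.137, -1.315]
ft_force: [-0.1, 0.1, -0.5]
finger_gap: 0.0594
```

```bash
python3 go.py .41 -.32 .0485 -8.2
```

```text
t 14.95 pos [ 0.4111 -0.3027  0.1086] yaw -8.28 gap 0.0594 F [-0.1  0.1 -0.5] tilt [ 0.0004 -0.0007] j6 -0.54
roll -0.01 shift units [0.1203 0.0028 0.0345]
```

Request:
{"name": "move_arm", "arguments": {"xyz": [[0.03,0,0.02],[0.04,0,0.015],[0.03,0,0],[0.014,0,0],[0.006,0,0],[0,0,0],[0,0,0],[0,0,0],[0,0,0],[0,0,0]], "roll": [0,0,0,0,0,0,0,0,0,0], "gripper": [0,0,0,0,0,0,0,10,60,100]}}

```text
time: 15.95
position: [0.4096, -0.3172, 0.048]
ee_rot: [1.314, 1.138, -1.314]
ft_force: [0.1, 0.8, -0.1]
finger_gap: 0.0716
```

```bash
python3 go.py .4626 .0965 .14 -8.2
```

```text
t 15.95 pos [ 0.4096 -0.3172  0.048 ] yaw -8.19 gap 0.0716 F [ 0.1  0.8 -0.1] tilt [ 0.0003 -0.0002] j6 -0.57
roll 0.002 shift units [-0.1841 -0.013  -0.8341]
```

Request:
{"name": "move_arm", "arguments": {"xyz": [[0,0,0],[-0.04,0,0],[-0.08,0,0],[-0.09,0,0],[-0.09,0,0],[0,-0.01,-0.09],[0,-0.01,-0.098],[0,-0.01,-0.098],[0,-0.01,-0.098],[0,-0.01,-0.09],[0,-0.01,-0.05],[0,0,0]], "roll": [0,0,0,0,0,0,0,0,0,0,0,0], "gripper": [100,100,100,100,100,100,100,100,100,100,100,100]}}

```text
time: 17.15
position: [0.417, -0.0512, 0.1982]
ee_rot: [1.312, 1.14, -1.31]
ft_force: [0.2, -0.0, 0.2]
finger_gap: 0.0852
```

```bash
python3 go.py .5174 .0256 .14 -8.2;  python3 -c "
from h import *
grab('wrist','w3');grab('top','t3')"
```

```text
t 17.15 pos [ 0.417  -0.0512  0.1982] yaw -8.0 gap 0.0852 F [ 0.2 -0.   0.2] tilt [0.0009 0.0003] j6 -0.04
roll 0.024 shift units [ 0.1166  0.1768 -0.1806]
```

View pics/w3.png

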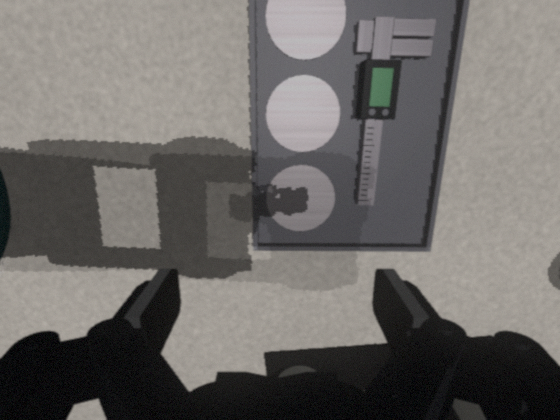

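View pics/t3.png

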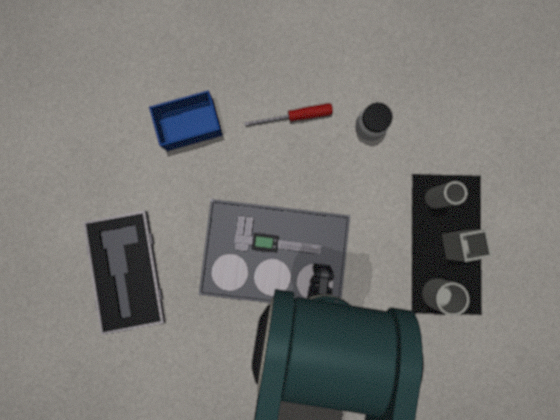

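```bash
cat > m3.py <<'E'
from fit import *
f=dict(np.load('pics/w3.npz')); W=cloud(f)
Q=region(W,537,22,50,105,-.142)
for th in (10,11,13): 
    x,fu,a,b=fit(Q[:,:2],(Q[:,2]>th).astype(float),(519,25,1.41),0); print('cal',x,np.degrees(x[2]),fu,a,b)
# discs
hsv=cv2.cvtColor(f['color'],cv2.COLOR_RGB2HSV)
for fn in ('w3','t3'):
    f=dict(np.load('pics/%s.npz'%fn)); W=cloud(f)
    g=cv2.cvtColor(f['color'],cv2.COLOR_RGB2GRAY)
    m=((W[...,2]<.009)&(W[...,2]>.002)&(g>150)).astype(np.uint8)
    n,l,st,ce=cv2.connectedComponentsWithStats(m)
    for k in range(1,n):
        if st[k,4]>150:
            P=W[l==k][:,:2].astype(np.float32)*1000; c,rr=cv2.minEnclosingCircle(P)
            if rr<60: print(fn,c,rr,P.mean(0),len(P))
from tw import tops
for a in ((.6,-.32,.114),(.505,-.36,.099),(.41,-.32,.089)): print(tops('t3',*a))
E
python3 m3.py
```

```text
cal [519.52822312  31.31243935   1.16420607] 66.70409405912321 3676.7263594328865 13160.0 27017
cal [519.53578075  31.29436335   1.16395795] 66.68987811926013 3682.364902557562 13098.0 27017
cal [519.6314706   31.30239811   1.16284979] 66.62638544240278 3696.573037199217 12970.0 27017
w3 (464.5556335449219, 97.85387420654297) 35.79051971435547 [463.20605  89.93198] 3914
w3 (452.11572265625, 14.151143074035645) 35.71912384033203 [452.22427   15.023215] 4366
t3 (461.2546691894531, 97.06720733642578) 34.491600036621094 [461.1803   97.25216] 872
t3 (449.52117919921875, 13.305505752563477) 34.95619201660156 [450.85034   13.492856] 805
(((596.76318359375, -319.63555908203125), (41.82674026489258, 39.817466735839844), 87.4869384765625), ((596.3356323242188, -319.7848205566406), 21.209444046020508), 192, np.float64(0.11390878067855077))
(((502.0688171386719, -357.3327331542969), (50.19582748413086, 51.9887809753418), 8.210275650024414), ((502.47674560546875, -356.8438720703125), 34.49620819091797), 313, np.float64(0.09932772602925524))
(((406.2389221191406, -313.06060791015625), (59.91512680053711, 57.675331115722656), 88.24943542480469), ((405.49713134765625, -313.03790283203125), 30.68386459350586), 292, np.float64(0.08906365397270212))
```

```bash
cat > m4.py <<'E'
from fit import *
f=dict(np.load('pics/w3.npz')); W=cloud(f)
Q=region(W,537,22,42,110,-.142); Q=Q[(Q[:,2]<35)]
# drop rim: tray coords
d=Q[:,:2]-[505,6]; c,s=np.cos(-.144),np.sin(-.144); tx=c*d[:,0]+s*d[:,1]; ty=-s*d[:,0]+c*d[:,1]; Q=Q[(tx<72)&(abs(ty)<125)]
print(len(Q),(Q[:,2]>11).sum())
for th in (9,11,13): 
    x,fu,a,b=fit(Q[:,:2],(Q[:,2]>th).astype(float),(519,25,1.41),0); print('cal',x,np.degrees(x[2]),fu,a,b)
T=Q[Q[:,2]>24]; print('housing',cv2.minAreaRect(T[:,:2].astype(np.float32)))
import fit as F
f=dict(np.load('pics/top0.npz')); W=cloud(f)
Q=region(W,517,25,40,50,-.142);T=Q[(Q[:,2]>24)&(Q[:,2]<34)];print('housing top',cv2.minAreaRect(T[:,:2].astype(np.float32)))
E
python3 m4.py
```

```text
17723 6775
cal [521.65838105  26.14651133   1.4141391 ] 81.0242022209729 379.1008958520652 6899.0 17723
cal [521.85656311  26.24751632   1.41479414] 81.06173283165971 396.095127294579 6775.0 17723
cal [522.07190219  26.30504894   1.41511002] 81.07983151862551 419.6448412853745 6646.0 17723
housing ((521.931884765625, 26.062602996826172), (49.8170166015625, 32.72665023803711), 80.88760375976562)
housing top ((506.0516357421875, 24.519386291503906), (54.92238998413086, 54.23642349243164), 80.76173400878906)
```

```bash
python3 go.py .37 .305 .2 -81.2
```

```text
t 17.25 pos [ 0.4171 -0.0534  0.198 ] yaw -8.11 gap 0.0854 F [0.1 0.  0.1] tilt [ 0.0005 -0.0003] j6 -0.05
roll 8.505 shift units [-0.0042 -0.7228 -0.0165]
```

Request:
{"name": "move_arm", "arguments": {"xyz": [[0,0,0],[0,0,0],[0,0,0],[0,0,0],[0,0,0],[0,0,0],[0,0,0],[0,0,0],[0,0,0]], "roll": [0.9,1,1,1,1,1,1,1,0.6], "gripper": [100,100,100,100,100,100,100,100,100]}}

```text
time: 18.15
position: [0.4171, -0.0549, 0.1977]
ee_rot: [2.146, 0.156, -2.146]
ft_force: [-0.3, -1.0, 0.0]
finger_gap: 0.0858
```

Request:
{"name": "move_arm", "arguments": {"xyz": [[0,-0.05,0],[0,-0.09,0],[0,-0.09,0],[0,-0.09,0],[0,-0.09,0],[0,-0.09,0],[0,-0.09,0],[0,-0.08,0],[0,-0.04,-0.016],[0,-0.01,0],[0,0,0],[0,0,0]], "roll": [0,0,0,0,0,0,0,0,0,0,0,0], "gripper": [100,100,100,100,100,100,100,100,100,100,100,100]}}

```text
time: 19.35
position: [0.3707, 0.3023, 0.1977]
ee_rot: [2.142, 0.162, -2.143]
ft_force: [0.3, -0.7, -0.4]
finger_gap: 0.0854
```

```bash
python3 go.py .37 .305 .2 -81.2;  python3 -c "
from h import *
grab('wrist','w4');grab('top','t4')"
cat > m5.py <<'E'
from fit import *
f=dict(np.load('pics/w4.npz')); W=cloud(f)
Q=region(W,465,303,92,52,.15); Q=Q[Q[:,2]<24]
print(len(Q))
for th in (11,13,15):
    x,fu,a,b=fit(Q[:,:2],(Q[:,2]<th).astype(float),(490,318,.15),2.5); print('pocket',x,np.degrees(x[2]),fu,a,b)
E
python3 m5.py
```

```text
t 19.35 pos [0.3707 0.3023 0.1977] yaw -81.32 gap 0.0854 F [ 0.3 -0.7 -0.4] tilt [-0.0001 -0.0004] j6 2.05
roll -0.014 shift units [-0.0045 -0.0056  0.0005]
20917
pocket [4.95547934e+02 3.18153834e+02 1.57404866e-01] 9.018634482387807 242.2973705760624 5862.0 20917
pocket [4.95536717e+02 3.18108826e+02 1.56852894e-01] 8.987008804503006 243.2081288220325 5896.0 20917
pocket [4.95507436e+02 3.18075754e+02 1.56410775e-01] 8.961677261667727 245.33311637558853 5920.0 20917
```

View pics/w4.png

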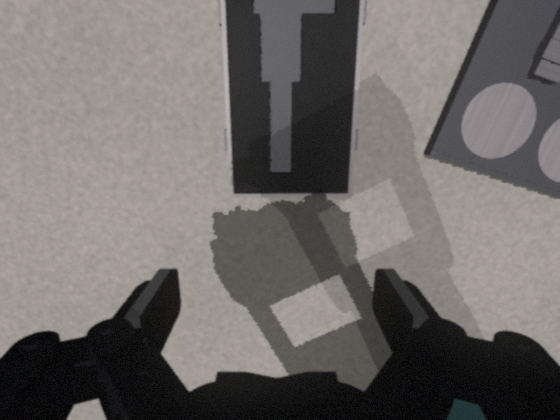

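```bash
python3 go.py .5203 .026 .12 -8.97
```

```text
t 19.45 pos [0.3706 0.3023 0.1979] yaw -81.33 gap 0.0851 F [0.  0.2 0.5] tilt [0.0003 0.    ] j6 2.05
roll -8.42 shift units [0.156  0.3819 0.4992]
```

Request:
{"name": "move_arm", "arguments": {"xyz": [[0,0,0],[0,0,0],[0,0,0],[0,0,0],[0,0,0],[0,0,0],[0,0,0],[0,0,0],[0,0,0]], "roll": [-0.9,-1,-1,-1,-1,-1,-1,-1,-0.52], "gripper": [100,100,100,100,100,100,100,100,100]}}

```text
time: 20.35
position: [0.3704, 0.3026, 0.1981]
ee_rot: [1.319, 1.134, -1.318]
ft_force: [0.4, -0.4, -0.6]
finger_gap: 0.0853
```

Request:
{"name": "move_arm", "arguments": {"xyz": [[0,0.03,0.04],[0.01,0.055,0.07],[0.02,0.055,0.07],[0.02,0.055,0.07],[0.02,0.055,0.07],[0.02,0.055,0.07],[0.02,0.045,0.06],[0.02,0.025,0.04],[0.02,0.006,0.01],[0,0,0],[0,0,0]], "roll": [0,0,0,0,0,0,0,0,0,0,0], "gripper": [100,100,100,100,100,100,100,100,80,80,80]}}

```text
time: 21.45
position: [0.5195, 0.0273, 0.1231]
ee_rot: [1.323, 1.132, -1.322]
ft_force: [-0.3, 0.6, -0.4]
finger_gap: 0.0682
```

```bash
python3 go.py .5203 .026 .0165 -8.97
```

```text
t 21.45 pos [0.5195 0.0273 0.1231] yaw -8.89 gap 0.0682 F [-0.3  0.6 -0.4] tilt [-0.      0.0002] j6 0.16
roll 0.009 shift units [0.2132 0.0021 0.0023]
```

Request:
{"name": "move_arm", "arguments": {"xyz": [[0.03,0.002,0.002],[0.05,0,0],[0.06,0,0],[0.045,0,0],[0.02,0,0],[0.008,0,0],[0,0,0]], "roll": [0,0,0,0,0,0,0], "gripper": [80,80,80,80,80,80,80]}}

```text
time: 22.15
position: [0.5208, 0.0261, 0.0166]
ee_rot: [1.322, 1.132, -1.322]
ft_force: [0.5, 0.4, 0.1]
finger_gap: 0.068
```

```bash
python3 go.py .5203 .026 .0165 -8.97;python3 -c "
from h import *
grab('wrist','w5')"
```

```text
t 22.15 pos [0.5208 0.0261 0.0166] yaw -8.85 gap 0.068 F [0.5 0.4 0.1] tilt [0.0003 0.    ] j6 0.16
roll 0.013 shift units [ 0.0002 -0.0009  0.0003]
```

View pics/w5.png

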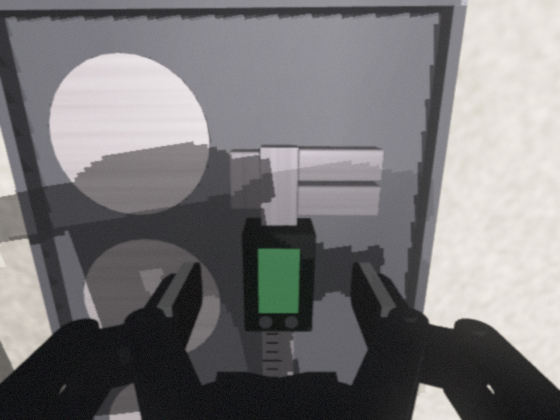

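Request:
{"name": "move_arm", "arguments": {"xyz": [[0,0,0],[0,0,0],[0,0,0],[0,0,0],[0,0,0],[0,0,0],[0,0,0]], "roll": [0,0,0,0,0,0,0], "gripper": [30,0,0,0,0,0,0]}}

```text
time: 22.9
position: [0.5212, 0.0258, 0.0174]
ee_rot: [1.323, 1.131, -1.321]
ft_force: [-1.8, 0.2, 6.8]
finger_gap: 0.0298
```

```bash
python3 go.py .5203 .026 .0165 -8.97;python3 -c "
from h import *
grab('wrist','w6')
f=dict(np.load('pics/w6.npz'));W=cloud(f)
import fit as F
Q=F.region(W,540,25,34,105,-.142);Q=Q[(Q[:,2]<24)]
d=Q[:,:2]-[505,6]; c,s=np.cos(-.144),np.sin(-.144); tx=c*d[:,0]+s*d[:,1]; ty=-s*d[:,0]+c*d[:,1]; Q=Q[(tx<72)&(abs(ty)<125)&(ty>45)]
x,fu,a,b=F.fit(Q[:,:2],(Q[:,2]>11).astype(float),(521,26,1.41),0); print('cal',x,np.degrees(x[2]),fu,a,b)
"
```

```text
t 22.9 pos [0.5212 0.0258 0.0174] yaw -8.88 gap 0.0298 F [-1.8  0.2  6.8] tilt [0.0013 0.    ] j6 0.16
roll 0.01 shift units [ 0.0018 -0.0018 -0.0001]
cal [521.05469059  26.25756219   1.39818535] 80.11011952174216 546.3023241166198 9785.0 27342
```

Request:
{"name": "move_arm", "arguments": {"xyz": [[-0.02,0,0],[-0.04,0,0],[-0.06,0,0],[-0.06,0,0],[-0.02,0,0],[0,0,0]], "roll": [0,0,0,0,0,0], "gripper": [0,0,0,0,0,0]}}

```text
time: 23.55
position: [0.5212, 0.0258, 0.1178]
ee_rot: [1.324, 1.13, -1.32]
ft_force: [-0.0, 0.1, -3.5]
finger_gap: 0.0301
```

```bash
python3 go.py .4945 .3178 .06 -81.07;python3 -c "
from h import *
grab('wrist','w7')"
```

```text
t 23.55 pos [0.5212 0.0258 0.1178] yaw -8.88 gap 0.0301 F [-0.   0.1 -3.5] tilt [0.0025 0.    ] j6 0.16
roll 8.399 shift units [ 0.1154 -0.5852 -0.0376]
```

View pics/w7.png

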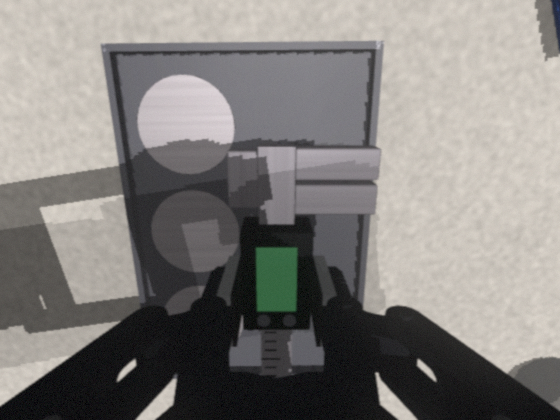

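Request:
{"name": "move_arm", "arguments": {"xyz": [[0,0,0],[0,0,0],[0,0,0],[0,0,0],[0,0,0],[0,0,0],[0,0,0],[0,0,0],[0,0,0],[0,0,0],[0,0,0],[0,0,0]], "roll": [0.4,0.7,0.8,0.8,0.8,0.8,0.8,0.8,0.8,0.8,0.6,0.3], "gripper": [0,0,0,0,0,0,0,0,0,0,0,0]}}

```text
time: 24.8
position: [0.5199, 0.0258, 0.1141]
ee_rot: [2.139, 0.164, -2.145]
ft_force: [0.5, -0.4, -1.8]
finger_gap: 0.0299
```

Request:
{"name": "move_arm", "arguments": {"xyz": [[0,-0.03,0],[0,-0.06,-0.005],[0,-0.07,-0.005],[0,-0.08,-0.005],[0,-0.08,-0.005],[0,-0.08,-0.005],[0,-0.07,-0.005],[0,-0.06,-0.005],[0,-0.04,-0.003],[0,-0.015,0],[0,0,0],[0,0,0]], "roll": [0,0,0,0,0,0,0,0,0,0,0,0], "gripper": [0,0,0,0,0,0,0,0,0,0,0,0]}}

```text
time: 26.0
position: [0.4938, 0.3172, 0.1157]
ee_rot: [2.139, 0.167, -2.141]
ft_force: [0.5, -0.1, -2.5]
finger_gap: 0.0299
```

```bash
python3 go.py .4945 .3178 .06 -81.07
```

```text
t 26.0 pos [0.4938 0.3172 0.1157] yaw -81.05 gap 0.0299 F [ 0.5 -0.1 -2.5] tilt [-0.0007 -0.0006] j6 1.94
roll 0.002 shift units [ 0.1114 -0.001  -0.0018]
```

Request:
{"name": "move_arm", "arguments": {"xyz": [[0.02,-0.001,-0.002],[0.04,0,0],[0.04,0,0],[0.03,0,0],[0.015,0,0],[0.006,0,0],[0,0,0],[0,0,0]], "roll": [0,0,0,0,0,0,0,0], "gripper": [0,0,0,0,0,0,0,0]}}

```text
time: 26.8
position: [0.4953, 0.3185, 0.0417]
ee_rot: [2.142, 0.168, -2.139]
ft_force: [-0.3, -0.4, -2.4]
finger_gap: 0.0299
```

```bash
python3 go.py .4945 .3178 .0195 -81.07; python3 -c "
from h import *
grab('wrist','w8');grab('top','t8');grab('side','s8')
i=cv2.imread('pics/t8.png')[190:350,60:220];cv2.imwrite('pics/t8b.png',cv2.resize(i,None,fx=3.7,fy=3.7,interpolation=cv2.INTER_CUBIC))
"
```

```text
t 26.8 pos [0.4953 0.3185 0.0417] yaw -81.07 gap 0.0299 F [-0.3 -0.4 -2.4] tilt [0.001  0.0006] j6 1.94
roll -0.0 shift units [0.0443 0.0012 0.0019]
```

View pics/w8.png

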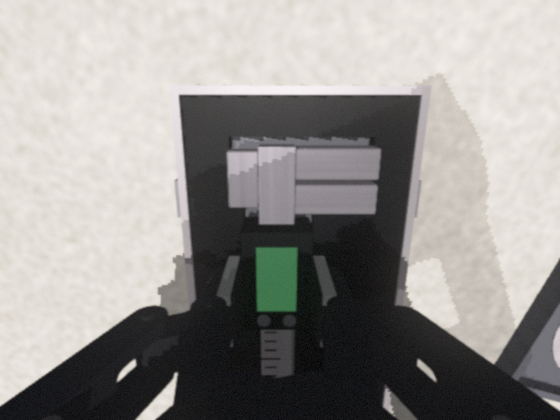

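View pics/t8b.png

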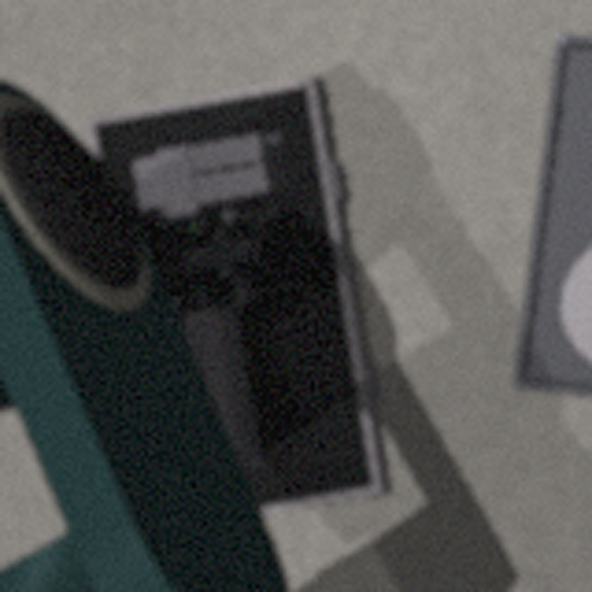

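View pics/s8.png

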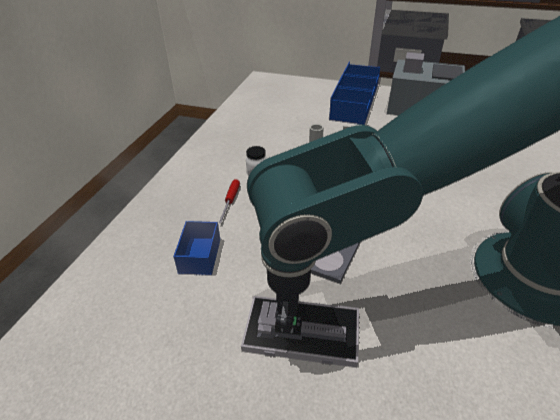

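```bash
cat > m8.py <<'E'
from h import *
import sys
f=dict(np.load('pics/%s.npz'%sys.argv[1])); W=cloud(f).reshape(-1,3)*1000; W=W[np.isfinite(W[:,2])]
yaw=float(sys.argv[4]) if len(sys.argv)>4 else 8.95
yaw=np.radians(yaw); o=np.array([float(sys.argv[2]),float(sys.argv[3])]); d=W[:,:2]-o
X=np.cos(yaw)*d[:,0]+np.sin(yaw)*d[:,1]; Y=-np.sin(yaw)*d[:,0]+np.cos(yaw)*d[:,1]; Z=W[:,2]
pc=lambda a,l=1,h=99: np.round([np.percentile(a,l),np.percentile(a,h)],1) if len(a)>5 else None
lo,hi=map(float,sys.argv[5:7]) if len(sys.argv)>6 else (28,48)
m=(Z>lo)&(Z<hi)&(X>40)&(X<75)&(abs(Y)<60); print('jaws X,Y,Z',pc(X[m]),pc(Y[m]),pc(Z[m]),m.sum())
m2=m&(Y<-14); print(' long jaw',pc(X[m2]),pc(Y[m2])); m2=m&(Y>12);print(' short jaw',pc(X[m2]),pc(Y[m2]))
m=(Z<13)&(Z>3)&(X>20)&(X<75)&(Y>-60)&(Y<45); print('pocket',pc(X[m],1,98),pc(Y[m]),m.sum())
for k in (-20,-10,0,10): 
    mm=m&(abs(Y-k)<4)&(X>50); print('  pocket far edge at y',k,pc(X[mm],2,97),mm.sum())
m=(Z>18.8)&(Z<24)&(X>76)&(X<100)&(abs(Y+10)<50); print('rim far X',pc(X[m],2,98),m.sum())
m=(Z>18.8)&(Z<24)&(X>20)&(X<80)&(Y>42); print('rim left Y',pc(Y[m],2,98),m.sum())
m=(Z>18.8)&(Z<24)&(X>20)&(X<80)&(Y<-60); print('rim right Y',pc(Y[m],2,98),m.sum())
m=(Z>18.8)&(Z<24)&(X>76)&(X<100)&(abs(Y+10)<50); p=np.polyfit(Y[m],X[m],1); print('rim slope deg',np.degrees(np.arctan(p[0])))
E
python3 m8.py w8 495.3 318.5; grep -c . m8.py; python3 - <<'E'
import sys; sys.argv=['x']
E
python3 m8.py w4 495.5 318.1
```

```text
jaws X,Y,Z [40.2 59.8] [-43.3  21.8] [31.3 42.9] 6980
 long jaw [40.2 59.3] [-43.7 -14.3]
 short jaw [40.3 57.9] [12.1 22.5]
pocket [20.5 61. ] [-47.8  24. ] 1274
  pocket far edge at y -20 [57.2 61. ] 121
  pocket far edge at y -10 [57.2 61. ] 117
  pocket far edge at y 0 [57.8 60.9] 104
  pocket far edge at y 10 [55.3 60.9] 143
rim far X [76.8 85.2] 2502
rim left Y [42.5 50.6] 1314
rim right Y [-71.3 -60.5] 1554
rim slope deg 0.01788026416004247
17
jaws X,Y,Z None None None 0
 long jaw None None
 short jaw None None
pocket [20.3 39. ] [-47.3  23.4] 1573
  pocket far edge at y -20 None 0
  pocket far edge at y -10 None 0
  pocket far edge at y 0 None 0
  pocket far edge at y 10 None 0
rim far X None 0
rim left Y [42.6 50.7] 130
rim right Y [-71.  -60.7] 146Traceback (most recent call last):
  File "m8.py", line 17, in <module>
    m=(Z>18.8)&(Z<24)&(X>76)&(X<100)&(abs(Y+10)<50); p=np.polyfit(Y[m],X[m],1); print('rim slope deg',np.degrees(np.arctan(p[0])))
                                                       ~~~~~~~~~~^^^^^^^^^^^^^
    raise TypeError("expected non-empty vector for x")
TypeError: expected non-empty vector for x
```

Request:
{"name": "move_arm", "arguments": {"xyz": [[0.008,0.002,0.001],[0.008,0,0],[0.006,0,0],[0.005,0,0],[0.004,0,0],[0,0,0]], "roll": [0,0,0,0,0,0], "gripper": [0,0,0,0,0,0]}}

```text
time: 27.55
position: [0.4945, 0.3172, 0.0249]
ee_rot: [2.14, 0.167, -2.141]
ft_force: [-0.1, -0.5, -2.1]
finger_gap: 0.0302
```

```bash
python3 go.py .4945 .3178 .020 -81.07; python3 -c "
from h import *
grab('wrist','w9')"; python3 m8.py w9 495.3 318.5 8.95 19.5 35
```

```text
t 27.55 pos [0.4945 0.3172 0.0249] yaw -81.08 gap 0.0302 F [-0.1 -0.5 -2.1] tilt [-0.0004 -0.0002] j6 1.94
roll -0.001 shift units [ 0.0099 -0.0011 -0.0003]
jaws X,Y,Z [40.2 73.2] [-50.1  50.2] [19.5 26.2] 7295
 long jaw [40.2 72.1] [-55.5 -14.3]
 short jaw [40.3 74.5] [12.2 50.5]
pocket [21.  60.9] [-47.9  24.3] 1707
  pocket far edge at y -20 [58.  60.9] 121
  pocket far edge at y -10 [58.  60.9] 114
  pocket far edge at y 0 [58.5 60.9] 98
  pocket far edge at y 10 [56.2 60.9] 160
rim far X [76.5 85.6] 3207
rim left Y [42.5 50.7] 1598
rim right Y [-71.3 -60.5] 1889
rim slope deg 0.25448835265548425
```

View pics/w9.png

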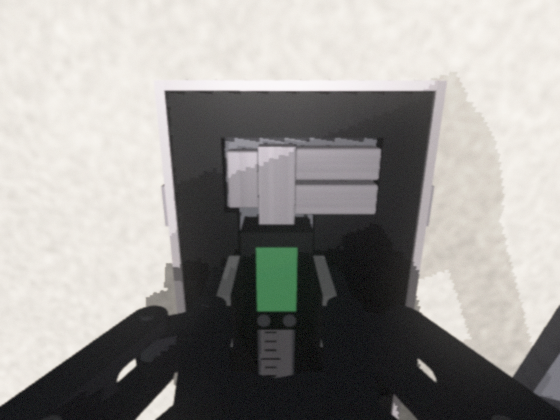

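Request:
{"name": "move_arm", "arguments": {"xyz": [[0.004,0,0],[0.004,0,0],[0.002,0,0],[0,0,0]], "roll": [0,0,0,0], "gripper": [0,0,0,0]}}

```text
time: 28.0
position: [0.4946, 0.3173, 0.0205]
ee_rot: [2.14, 0.167, -2.14]
ft_force: [-1.4, -1.2, 0.4]
finger_gap: 0.0301
```

```bash
python3 go.py .4945 .3178 .019 -81.07
```

```text
t 28.0 pos [0.4946 0.3173 0.0205] yaw -81.07 gap 0.0301 F [-1.4 -1.2  0.4] tilt [-0. -0.] j6 1.94
roll -0.0 shift units [ 0.0029 -0.001   0.    ]
```

Request:
{"name": "move_arm", "arguments": {"xyz": [[0.001,0,0],[0.001,0,0],[0,0,0]], "roll": [0,0,0], "gripper": [0,0,0]}}

```text
time: 28.3
position: [0.4946, 0.3173, 0.0204]
ee_rot: [2.14, 0.167, -2.14]
ft_force: [-7.6, -4.1, 12.8]
finger_gap: 0.0301
```

```bash
python3 go.py .4945 .3178 .019 -81.07
```

```text
t 28.3 pos [0.4946 0.3173 0.0204] yaw -81.07 gap 0.0301 F [-7.6 -4.1 12.8] tilt [ 0. -0.] j6 1.94
roll -0.0 shift units [ 0.0028 -0.001   0.0001]
```

Request:
{"name": "move_arm", "arguments": {"xyz": [[-0.001,0,0],[-0.001,0,0],[0,0,0],[0,0,0],[0,0,0],[-0.02,0,0],[-0.04,0,0],[-0.04,0,0],[-0.06,0,0.06],[0,0,0.08],[0,0,0.06],[0,0,0]], "roll": [0,0,0,0,0,0,0,0,0,0,0,0], "gripper": [0,15,40,60,60,60,60,60,60,60,60,60]}}

```text
time: 29.5
position: [0.3936, 0.3016, 0.1014]
ee_rot: [2.141, 0.169, -2.139]
ft_force: [-0.4, -0.6, 0.2]
finger_gap: 0.0512
```

```bash
python3 go.py .4945 .3178 .034 -81.07; python3 -c "
from h import *
import fit as F
f=grab('wrist','w10');W=cloud(f)
Q=F.region(W,465,300,105,58,.157);print(np.percentile(Q[:,2],[1,5,20,50,80,95,99]))
T=Q[(Q[:,2]>26)&(Q[:,2]<36)];print('housing',cv2.minAreaRect(T[:,:2].astype(np.float32)),np.percentile(T[:,2],[5,50,95]))
c,s=np.cos(.157),np.sin(.157);d=T[:,:2]-T[:,:2].mean(0);A=np.c_[c*d[:,0]+s*d[:,1],-s*d[:,0]+c*d[:,1],np.ones(len(d))]
m=T[:,2]>28.5
print('tilt',np.linalg.lstsq(A[m],T[m,2],rcond=None)[0])
"
```

```text
t 29.5 pos [0.3936 0.3016 0.1014] yaw -81.01 gap 0.0512 F [-0.4 -0.6  0.2] tilt [0.0008 0.0009] j6 2.02
roll 0.007 shift units [ 0.135  -0.0006 -0.2043]
[  8.65634014  17.31227141  18.23773965  21.22571602 176.56375248
 188.16538702 194.2455411 ]
housing ((494.4027404785156, 317.911376953125), (49.42147445678711, 32.06155776977539), 8.87303352355957) [29.25409799 30.50774415 31.76297342]
tilt [-3.08340007e-03 -1.08226252e-03  3.05115668e+01]
```

View pics/w10.png

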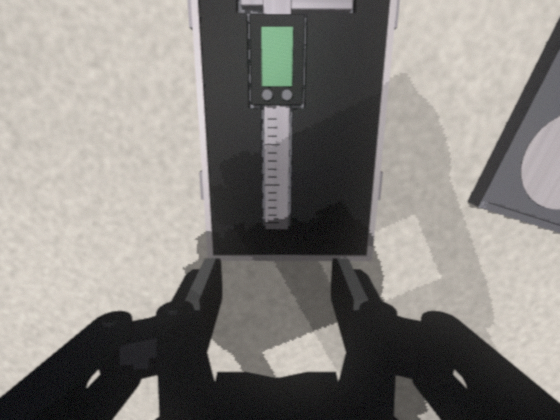

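Request:
{"name": "move_arm", "arguments": {"xyz": [[-0.04,0,0],[-0.08,0,0],[-0.06,0,0],[0,0,0],[0,0,0],[0,0,0],[0,0,0],[0,0,0],[0,0,0]], "roll": [-0.9,-1,-1,-1,-1,-1,-1,-1,-0.57], "gripper": [100,100,100,100,100,100,100,100,100]}}

```text
time: 30.45
position: [0.3966, 0.3019, 0.1908]
ee_rot: [1.311, 1.14, -1.31]
ft_force: [-0.1, 0.3, 0.4]
finger_gap: 0.0854
```

```bash
python3 go.py .4096 -.3172 .15 -8.2
```

```text
t 30.45 pos [0.3966 0.3019 0.1908] yaw -7.96 gap 0.0854 F [-0.1  0.3  0.4] tilt [0.0003 0.0001] j6 0.74
roll 0.028 shift units [0.0815 0.2023 1.2218]
```

Request:
{"name": "move_arm", "arguments": {"xyz": [[0,0.007,0.05],[0,0.016,0.095],[0,0.016,0.098],[0,0.016,0.098],[0,0.016,0.098],[0,0.016,0.098],[0,0.016,0.098],[0,0.016,0.098],[0,0.016,0.098],[0,0.016,0.098],[0,0.016,0.098],[0,0.016,0.095]], "roll": [0,0,0,0,0,0,0,0,0,0,0,0], "gripper": [100,100,100,100,100,100,100,100,100,100,100,100]}}

```text
time: 31.65
position: [0.4054, -0.2696, 0.191]
ee_rot: [1.316, 1.136, -1.315]
ft_force: [1.3, 0.2, -0.2]
finger_gap: 0.0853
```

Request:
{"name": "move_arm", "arguments": {"xyz": [[0,0.014,0.07],[0,0.004,0.02],[0,0,0],[0,0,0]], "roll": [0.03,0,0,0], "gripper": [100,100,100,100]}}

```text
time: 32.05
position: [0.4081, -0.3119, 0.1904]
ee_rot: [1.318, 1.135, -1.318]
ft_force: [0.6, -0.7, -0.4]
finger_gap: 0.0854
```

```bash
python3 go.py .4096 -.3172 .048 -8.2; python3 -c "
from h import *
f=grab('wrist','w11')"; python3 tw.py w11 .409 -.314 .089;
```

```text
t 32.05 pos [ 0.4081 -0.3119  0.1904] yaw -8.54 gap 0.0854 F [ 0.6 -0.7 -0.4] tilt [-0.0001  0.0004] j6 -0.55
roll -0.039 shift units [0.2848 0.0045 0.0101]
(((409.8412780761719, -312.74658203125), (58.99175262451172, 59.01261901855469), 52.103553771972656), ((410.1015319824219, -312.9270935058594), 29.98332977294922), 1374, np.float64(0.08848280537870105))
```

View pics/w11.png

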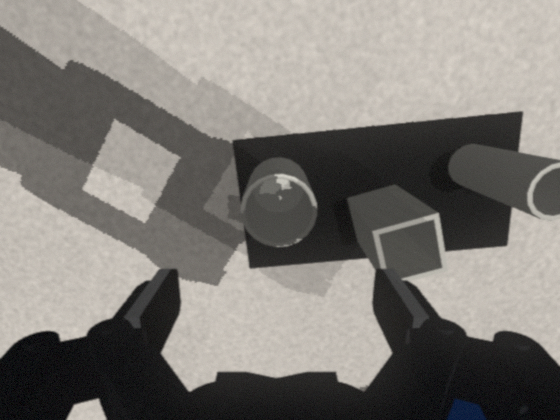

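Request:
{"name": "move_arm", "arguments": {"xyz": [[0.03,0.002,0.003],[0.06,0,0],[0.07,0,0],[0.06,0,0],[0.04,0,0],[0.02,0,0],[0.004,0,0],[0,0,0],[0,0,0],[0,0,0],[0,0,0],[0,0,0]], "roll": [-0.04,0,0,0,0,0,0,0,0,0,0,0], "gripper": [100,100,100,100,100,100,100,0,0,0,0,0]}}

```text
time: 33.3
position: [0.4094, -0.3145, 0.0499]
ee_rot: [1.314, 1.136, -1.313]
ft_force: [0.4, 0.7, 6.8]
finger_gap: 0.0594
```

```bash
python3 go.py .4639 .0974 .11 -8.2
```

```text
t 33.3 pos [ 0.4094 -0.3145  0.0499] yaw -8.19 gap 0.0594 F [0.4 0.7 6.8] tilt [ 0.0019 -0.0014] j6 -0.56
roll 0.001 shift units [-0.1211 -0.0093 -0.8307]
```

Request:
{"name": "move_arm", "arguments": {"xyz": [[-0.02,0,0],[-0.04,0,0],[-0.06,0,-0.02],[0,-0.001,-0.05],[0,-0.001,-0.08],[0,-0.001,-0.095],[0,-0.001,-0.1],[0,-0.001,-0.1],[0,-0.001,-0.1],[0,-0.001,-0.1],[0,-0.001,-0.09],[0,0,-0.06]], "roll": [0,0,0,0,0,0,0,0,0,0,0,0], "gripper": [0,0,0,0,0,0,0,0,0,0,0,0]}}

```text
time: 34.5
position: [0.4614, 0.0828, 0.1095]
ee_rot: [1.314, 1.138, -1.311]
ft_force: [0.3, -0.4, -1.2]
finger_gap: 0.0594
```

Request:
{"name": "move_arm", "arguments": {"xyz": [[0,0,-0.028],[0,0,-0.006],[0,0,0],[0,0,0]], "roll": [0,0,0,0], "gripper": [0,0,0,0]}}

```text
time: 34.9
position: [0.4638, 0.0958, 0.1085]
ee_rot: [1.314, 1.137, -1.315]
ft_force: [-0.4, -1.3, -0.9]
finger_gap: 0.0591
```

```bash
python3 go.py .4643 .0964 .0505 -8.2
```

```text
t 34.9 pos [0.4638 0.0958 0.1085] yaw -8.26 gap 0.0591 F [-0.4 -1.3 -0.9] tilt [ 0.0001 -0.0002] j6 0.29
roll -0.006 shift units [ 0.1159  0.0007 -0.0014]
```

Request:
{"name": "move_arm", "arguments": {"xyz": [[0.03,0,0],[0.04,0,0],[0.025,0,0],[0.014,0,0],[0.006,0,0],[0.001,0,0],[0,0,0],[0,0,0],[0,0,0],[0,0,0]], "roll": [0,0,0,0,0,0,0,0,0,0], "gripper": [0,0,0,0,0,0,0,10,60,100]}}

```text
time: 35.9
position: [0.4641, 0.0968, 0.0506]
ee_rot: [1.314, 1.138, -1.313]
ft_force: [-0.8, 0.6, -0.7]
finger_gap: 0.072
```

```bash
python3 go.py .505 -.3605 .16 8.25
```

```text
t 35.9 pos [0.4641 0.0968 0.0506] yaw -8.2 gap 0.072 F [-0.8  0.6 -0.7] tilt [0.0008 0.0001] j6 0.29
roll -1.914 shift units [-0.2189 -0.0501  0.9168]
```

Request:
{"name": "move_arm", "arguments": {"xyz": [[0,0,0],[-0.04,0,0],[-0.09,0,0],[-0.09,0,0],[0,0,0],[0,0,0],[0,-0.003,0.05],[0,-0.005,0.09],[0,-0.005,0.097],[0,-0.005,0.097],[0,-0.005,0.097],[0,-0.005,0.097]], "roll": [0,0,0,0,-0.96,-0.954,0,0,0,0,0,0], "gripper": [100,100,100,100,100,100,100,100,100,100,100,100]}}

```text
time: 37.1
position: [0.4878, -0.1686, 0.1605]
ee_rot: [1.103, 1.273, -1.102]
ft_force: [1.0, 0.3, -0.6]
finger_gap: 0.0851
```

Request:
{"name": "move_arm", "arguments": {"xyz": [[0,-0.005,0.097],[0,-0.005,0.097],[0,-0.005,0.095],[0,-0.005,0.07],[0,-0.002,0.03],[0,0,0],[0,0,0]], "roll": [0,0,0,0,0,0,0], "gripper": [100,100,100,100,100,100,100]}}

```text
time: 37.8
position: [0.5049, -0.3598, 0.1601]
ee_rot: [1.103, 1.274, -1.102]
ft_force: [0.4, 0.1, 0.4]
finger_gap: 0.0855
```

```bash
python3 go.py .505 -.3605 .057 8.28; python3 -c "
from h import *
f=grab('wrist','w12');f=grab('top','t12')"; python3 tw.py w12 .505 -.358 .099;python3 tw.py t12 .505 -.358 .099; python3 tw.py t12 .461 .097 .089
```

```text
t 37.8 pos [ 0.5049 -0.3598  0.1601] yaw 8.25 gap 0.0855 F [0.4 0.1 0.4] tilt [-0.0002  0.0005] j6 -0.8
roll -0.003 shift units [ 0.2062 -0.      0.0014]
(((506.1643371582031, -356.6000061035156), (50.19248962402344, 51.00356674194336), 8.326248168945312), ((506.22833251953125, -356.34423828125), 35.286502838134766), 2205, np.float64(0.09854851741767051))
(((502.1067199707031, -357.135009765625), (50.043663024902344, 51.900386810302734), 8.545628547668457), ((501.682861328125, -356.72967529296875), 34.606239318847656), 317, np.float64(0.09909779415701996))
(((460.60498046875, 97.06380462646484), (58.798187255859375, 58.590999603271484), 47.65951156616211), ((460.6398620605469, 97.05638885498047), 29.92398452758789), 246, np.float64(0.0902931920707423))
```

View pics/t12.png

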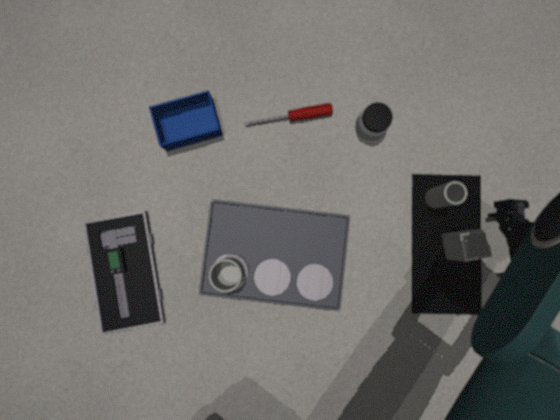

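Request:
{"name": "move_arm", "arguments": {"xyz": [[0.03,0,-0.005],[0.05,0,0],[0.06,0,0],[0.04,0,0],[0.02,0,0],[0.006,0,0],[0,0,0],[0,0,0],[0,0,0],[0,0,0],[0,0,0]], "roll": [0,0,0,0,0,0,0,0,0,0,0], "gripper": [100,100,100,100,100,100,0,0,0,0,0]}}

```text
time: 39.0
position: [0.5052, -0.3583, 0.0586]
ee_rot: [1.102, 1.272, -1.102]
ft_force: [0.9, 0.8, 6.3]
finger_gap: 0.0494
```

```bash
python3 go.py .4513 .0128 .12 8.28
```

```text
t 39.0 pos [ 0.5052 -0.3583  0.0586] yaw 8.25 gap 0.0494 F [0.9 0.8 6.3] tilt [ 0.0017 -0.001 ] j6 -0.8
roll -0.003 shift units [-1.237e-01  5.000e-04 -7.499e-01]
```

Request:
{"name": "move_arm", "arguments": {"xyz": [[-0.02,0,0],[-0.04,0,0],[-0.06,0,-0.02],[0,0,-0.05],[0,0,-0.08],[0,0,-0.09],[0,0,-0.1],[0,0,-0.1],[0,0,-0.1],[0,0,-0.09],[0,0,-0.08],[0,0,-0.038]], "roll": [0,0,0,0,0,0,0,0,0,0,0,0], "gripper": [0,0,0,0,0,0,0,0,0,0,0,0]}}

```text
time: 40.2
position: [0.4502, 0.0146, 0.1182]
ee_rot: [1.102, 1.274, -1.1]
ft_force: [-0.6, -0.5, -1.9]
finger_gap: 0.0494
```

Request:
{"name": "move_arm", "arguments": {"xyz": [[0,0,0],[0,0,0]], "roll": [0,0], "gripper": [0,0]}}

```text
time: 40.4
position: [0.4509, 0.0122, 0.1179]
ee_rot: [1.102, 1.274, -1.101]
ft_force: [-0.5, -0.3, -1.5]
finger_gap: 0.0492
```

```bash
python3 go.py .4513 .0121 .0585 8.28
```

```text
t 40.4 pos [0.4509 0.0122 0.1179] yaw 8.32 gap 0.0492 F [-0.5 -0.3 -1.5] tilt [ 0.0007 -0.0003] j6 -0.17
roll 0.004 shift units [0.1188 0.0006 0.0002]
```

Request:
{"name": "move_arm", "arguments": {"xyz": [[0.03,0.001,0],[0.04,0,0],[0.025,0,0],[0.015,0,0],[0.007,0,0],[0.002,0,0],[0,0,0],[0,0,0],[0,0,0],[0,0,0]], "roll": [0,0,0,0,0,0,0,0,0,0], "gripper": [0,0,0,0,0,0,0,15,60,100]}}

```text
time: 41.4
position: [0.4517, 0.0119, 0.0581]
ee_rot: [1.103, 1.273, -1.102]
ft_force: [-0.1, 0.2, 1.3]
finger_gap: 0.0642
```

```bash
python3 go.py .5995 -.3201 .175 -8.2
```

```text
t 41.4 pos [0.4517 0.0119 0.0581] yaw 8.24 gap 0.0642 F [-0.1  0.2  1.3] tilt [ 0.0007 -0.    ] j6 -0.17
roll 1.913 shift units [-0.2336  0.3875  0.6151]
```

Request:
{"name": "move_arm", "arguments": {"xyz": [[0,0,0],[-0.05,0,0],[-0.09,0,0],[-0.09,0,0],[0,0,0],[0,0,0],[0,0.03,0.04],[0,0.05,0.08],[0,0.05,0.08],[0,0.05,0.08],[0,0.05,0.08],[0,0.05,0.08]], "roll": [0,0,0,0,0.96,0.953,0,0,0,0,0,0], "gripper": [100,100,100,100,100,100,100,100,100,100,100,100]}}

```text
time: 42.6
position: [0.5591, -0.2277, 0.1726]
ee_rot: [1.314, 1.138, -1.314]
ft_force: [0.9, 1.7, 0.1]
finger_gap: 0.0854
```

Request:
{"name": "move_arm", "arguments": {"xyz": [[0,0.05,0.08],[0,0.04,0.06],[0,0.018,0.035],[0,0,0],[0,0,0]], "roll": [0,0,0,0,0], "gripper": [100,100,100,100,100]}}

```text
time: 43.1
position: [0.5994, -0.3198, 0.1722]
ee_rot: [1.314, 1.139, -1.314]
ft_force: [0.1, -0.5, -0.4]
finger_gap: 0.0854
```

```bash
python3 go.py .5995 -.3201 .067 -8.2; python3 -c "
from h import *
f=grab('wrist','w13');f=grab('top','t13')"; python3 tw.py w13 .600 -.32 .114;python3 tw.py t13 .597 -.32 .114; python3 tw.py t13 .461 .097 .089;python3 tw.py t13 .448 .013 .1
```

```text
t 43.1 pos [ 0.5994 -0.3198  0.1722] yaw -8.22 gap 0.0854 F [ 0.1 -0.5 -0.4] tilt [-0.0008  0.0006] j6 -0.38
roll -0.002 shift units [0.2104 0.0004 0.0006]
(((601.2102661132812, -318.9263916015625), (40.94905090332031, 40.97644805908203), 50.737831115722656), ((601.054931640625, -319.02239990234375), 20.924734115600586), 1330, np.float64(0.11338613574346819))
(((596.7883911132812, -319.3753967285156), (41.348384857177734, 39.849674224853516), 88.75484466552734), ((596.3992309570312, -319.26104736328125), 21.05066680908203), 194, np.float64(0.1138949548543331))
(((460.69036865234375, 97.0323486328125), (58.841434478759766, 58.546478271484375), 46.69062042236328), ((460.65264892578125, 97.0221176147461), 29.938337326049805), 240, np.float64(0.09041613622929393))
(((447.830322265625, 12.617313385009766), (50.1745491027832, 49.92042541503906), 8.21786880493164), ((447.6320495605469, 12.914655685424805), 34.415870666503906), 258, np.float64(0.10075494436277366))
```

Request:
{"name": "move_arm", "arguments": {"xyz": [[0.03,0,0],[0.05,0,0],[0.06,0,0],[0.045,0,0],[0.02,0,0],[0.005,0,0],[0,0,0],[0,0,0],[0,0,0],[0,0,0],[0,0,0]], "roll": [0,0,0,0,0,0,0,0,0,0,0], "gripper": [100,100,100,100,100,100,0,0,0,0,0]}}

```text
time: 44.3
position: [0.6001, -0.3201, 0.0692]
ee_rot: [1.314, 1.136, -1.313]
ft_force: [0.2, -0.0, 5.4]
finger_gap: 0.0401
```

```bash
python3 go.py .4382 -.0709 .127 -8.2
```

```text
t 44.3 pos [ 0.6001 -0.3201  0.0692] yaw -8.19 gap 0.0401 F [ 0.2 -0.   5.4] tilt [ 0.0017 -0.0009] j6 -0.38
roll 0.002 shift units [-0.1166 -0.3914 -0.4471]
```

Request:
{"name": "move_arm", "arguments": {"xyz": [[-0.02,0,0],[-0.04,0,0],[-0.06,0,0],[0,-0.02,-0.022],[0,-0.04,-0.045],[0,-0.05,-0.06],[0,-0.05,-0.06],[0,-0.05,-0.06],[0,-0.05,-0.06],[0,-0.05,-0.06],[0,-0.05,-0.05],[0,-0.031,-0.03]], "roll": [0,0,0,0,0,0,0,0,0,0,0,0], "gripper": [0,0,0,0,0,0,0,0,0,0,0,0]}}

```text
time: 45.5
position: [0.4367, -0.0693, 0.1285]
ee_rot: [1.314, 1.138, -1.312]
ft_force: [0.5, 0.4, -1.9]
finger_gap: 0.0403
```

Request:
{"name": "move_arm", "arguments": {"xyz": [[0,0,0],[0,0,0]], "roll": [0,0], "gripper": [0,0]}}

```text
time: 45.7
position: [0.4381, -0.0708, 0.1287]
ee_rot: [1.314, 1.137, -1.312]
ft_force: [-0.2, -0.6, -0.6]
finger_gap: 0.0405
```

```bash
python3 go.py .4382 -.0709 .069 -8.2
```

```text
t 45.7 pos [ 0.4381 -0.0708  0.1287] yaw -8.14 gap 0.0405 F [-0.2 -0.6 -0.6] tilt [ 0.0015 -0.0005] j6 -0.08
roll 0.007 shift units [ 0.1194 -0.      0.0003]
```

Request:
{"name": "move_arm", "arguments": {"xyz": [[0.03,0,0],[0.04,0,0],[0.025,0,0],[0.015,0,0],[0.007,0,0],[0.001,0,0],[0,0,0],[0,0,0],[0,0,0],[0,0,0],[0,0,0]], "roll": [0,0,0,0,0,0,0,0,0,0,0], "gripper": [0,0,0,0,0,0,0,15,60,100,100]}}

```text
time: 46.8
position: [0.438, -0.0709, 0.0688]
ee_rot: [1.314, 1.138, -1.314]
ft_force: [-0.3, 0.7, 0.0]
finger_gap: 0.078
```

Request:
{"name": "move_arm", "arguments": {"xyz": [[-0.02,0,0],[-0.06,0,0],[-0.08,0,0],[-0.08,0,0],[0,0,0.06],[0,0,0.09],[0,0,0.09],[0,0,0.09],[0,0,0.09],[0,0,0.04],[0,0,0],[0,0,0]], "roll": [0,0,0,0,0,0,0,0,0,0,0,0], "gripper": [100,100,100,100,100,100,100,100,100,100,100,100]}}

```text
time: 48.0
position: [0.4051, -0.2985, 0.1892]
ee_rot: [1.315, 1.138, -1.314]
ft_force: [0.1, 0.6, -0.5]
finger_gap: 0.0858
```

```bash
python3 go.py .4382 -.0709 .069 -8.2; cat > m14.py <<'E'
from fit import *
from tw import tops
f=grab('top','t14'); grab('side','s14')
for a,i in (((.436,-.071,.115),(436.4,-70.7)),((.448,.013,.1),(448.2,13.2)),((.460,.097,.09),(460.2,96.7))):
    t=tops('t14',*a); print(np.round(t[0][0],1),np.round(t[0][1],1),'init',i,'n',t[2],'z',round(t[3],4))
W=cloud(f)
T=region(W,491,318,45,35,.157); T=T[(T[:,2]>25)&(T[:,2]<40)]; print('housing',cv2.minAreaRect(T[:,:2].astype(np.float32)),np.median(T[:,2]))
W0=cloud(dict(np.load('pics/top0.npz')))
d=np.abs(W0[80:160,140:400,2]-W[80:160,140:400,2]); print('bystander depth changes >10mm px:',np.nansum(d>.01))
E
python3 m14.py
```

```text
t 48.0 pos [ 0.4051 -0.2985  0.1892] yaw -8.24 gap 0.0858 F [ 0.1  0.6 -0.5] tilt [0.     0.0002] j6 -0.54
roll -0.005 shift units [ 0.2405  0.0006 -0.46  ]
[435.2 -71. ] [38.9 40.2] init (436.4, -70.7) n 169 z 0.1157
[447.8  12.6] [50.2 50. ] init (448.2, 13.2) n 258 z 0.1007
[460.9  97. ] [58.9 58.4] init (460.2, 96.7) n 245 z 0.0904
housing ((499.92071533203125, 315.3841247558594), (42.847537994384766, 74.43867492675781), 84.32421875) 31.18866788138743
bystander depth changes >10mm px: 0
```

```bash
ls pics | head -0
```

```text
(no output)
```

View pics/t14.png

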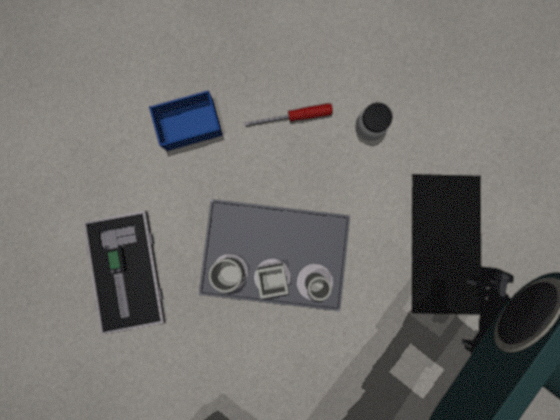

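View pics/s14.png

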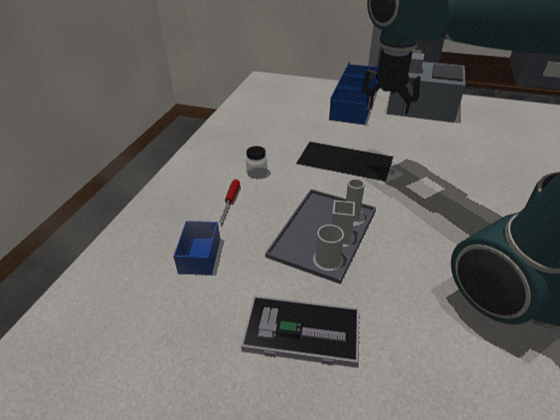

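```bash
python3 - <<'E'
from fit import *
f=dict(np.load('pics/t14.npz')); W=cloud(f)
T=region(W,491,318,33,22,.157); T=T[(T[:,2]>25)&(T[:,2]<36)]; print('housing',cv2.minAreaRect(T[:,:2].astype(np.float32)),T[:,:2].mean(0),np.median(T[:,2]),len(T))
f=dict(np.load('pics/top0.npz')); W=cloud(f)
T=region(W,517,25.5,33,22,1.413); T=T[(T[:,2]>23)&(T[:,2]<33)]; print('start housing',T[:,:2].mean(0),np.median(T[:,2]),len(T))
E
python3 -c "
from plant import r
print(r.read_state()['joint_velocities']); r.finish_job()"
```

```text
housing ((493.1319274902344, 316.8852233886719), (61.721923828125, 34.68499755859375), 5.762559413909912) [490.23845332 316.15284549] 31.207439963311153 453
start housing [517.45316222  25.30057885] 28.467087863223075 420
[ 0.00911731 -0.00137923  0.00135995  0.0004051  -0.00183703 -0.00177793]
the job is handed in; nothing more can be done
```

The whole sequence ran, and I handed the job in at about 48 s of the 144 s allowed. I moved the three tubes upright onto the mat and seated the caliper in its foam pocket. I then put each tube back on its own disc.

**Caliper:** I pressed it home with about 13 N while still gripping it, then released it. The wrist camera then put its origin about 1.1 mm from the measured pocket position and about 0.1° off in yaw. The housing top read 30.5 mm, against a nominal 30 mm when fully seated, and it lay flat.

**Tubes:** in the last top picture all three stand upright. They are 1.2 mm (slim), 0.7 mm (square) and 0.8 mm (wide) from where they started.

**Bystanders:** the depth image around the bin, jar and screwdriver shows no change from the start. The gripper was open and clear of everything at hand-in.

**Checks that disagreed:**
- The top and wrist cameras differed by about 4 mm in x throughout, so I compared positions only within one camera.
- The final top-camera fit of the caliper housing was poor: its rectangle came out 62 x 35 mm, with stray points mixed in. Its rough mean is within about 2 mm of the pocket, with a top height of 31.2 mm (top camera reads about 1 mm high), so the wrist-camera fit is the one I rely on.

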